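# Clear the test board: scrap the broken fork ends, put the setting bars away

### The arm

A 6-joint arm with a two-finger parallel gripper is mounted at the origin on the work surface. World frame = base frame: x ahead of the robot, y to its left, z up, the work surface at z = 0. Lengths are in m, angles in rad, forces in N, time in s.
With the tool pointing down it reaches from about 0.375 to 0.9 m from the base axis. Payload 3.1 kg.
Tool frame: the origin (TCP) lies midway between the tips of the shut fingers; the grasp point (between the pads) lies manip.grip_depth behind it (manip.grip_depth is the distance from the TCP to the grasp point, in m); z points along the fingers, y is the direction in which the jaws open and shut (so a half turn about z gives the same grasp; the last joint's range is limited). The gripper opens to 85 mm and grips with 20 to 120 N. Pads are 22 mm wide; open, the fingers measure 114 mm over their backs; the gripper's body (76 mm by 85 mm) begins 54 mm behind the grasp point. The pads swing forward as they close: fully open they stand 13 mm farther back than shut.
Start: joints at [0.934, 0.527, 1.433, -0, 1.181, -0.178], TCP at [0.276, 0.561, 0.196] pointing down, gripper open.
Joint ranges: [-3.08, 3.08], [-0.75, 2.2], [0.22, 2.44], [-1.43, 4.57], [0, 2.65], [-2.85, 2.85]. Speed limits (rad/s): [2.79, 2.79, 3.14, 3.14, 3.14, 3.14].

### API

Orientations are given as a unit quaternion [x, y, z, w].
In Python, from station import manip, vision gives the robot as it stands.
- The arm moves only by the shell command python3 -m crank 'ROWS' [FORCE]. ROWS is JSON, a list of rows, each an object with "grip": the closure, from 0 (fully open) to 1 (shut); "offset": the shift along the tool's x, y, z in mm, a list of three; "angular": the turn, a rotation vector about the tool's x, y, z in degrees, a list of three. A call has 1 to 10 rows; each row is the pose to reach, as a shift and turn from the pose commanded when the call began, along the tool's axes at that moment; what a row does not reach only later rows make up. A row lasts 1/10 s, in which the tool goes at most 50 mm and 8.59 degrees, less where a joint would pass 70% of its speed; a pose out of reach is approached as far as the arm can. A call with a gripper value outside its range is refused whole. The fingers move at their own pace and stop on an object; FORCE is the grip in N (left out, the last holds). Time passes only in rows, so rows that repeat a pose let the fingers close. It gives the time, the measured TCP pose, the force and the opening at its end, in the units of the state.
- manip.sense(): the state, without advancing time (a new reading comes with each control period).
- vision.snapshot(name): name is "side" or "top"; returns a dict with "pixels" (400x640x3 uint8, red, green, blue), "intrinsics" (3x3 intrinsics, pixels), "R" (3x3) and "t" (3): a world point X has camera coordinates R X + t. Camera axes: x right, y down, z forward; pixel columns grow to the right and rows downward; lengths in m; the calibration is good to about 2 mm. A picture is of the moment at which its call begins. There is no depth.
- manip.sign_off(): hands the job in, once; it reports no verdict.
The state is a dict: "t": time; "q": joint angles; "qd": joint speeds; "tau": joint torques, N m; "tcp_pos": TCP position; "tool_rot": TCP orientation; "force": force on the tool from outside, world axes, zero at the start; "ft_torque": the same for the moment, N m; "finger_gap": opening from 0.0 (shut) to 1.0 (fully open).
Only numpy, scipy, OpenCV 4.12 (cv2) and the standard library are available. Lean on these libraries where they do the work, as an engineer would, in place of code of your own. Each camera call takes 0.05 s, during which the arm holds its last target.

### The job

Clear up the board after a grip trial: push the scrap box's sprung flap open and drop every broken fork end (one prong snapped off) through the slot, so that it ends up inside the box with the flap shut. Leave the two sound fork ends (both prongs whole) where they lie, and lay each steel setting bar that is out fully home in its own pocket, the one of its length and number of dots.

Things in the scene. Friction and masses are not known exactly. Their poses are not given: they have to be found in the camera images.
- broken0_mid (a point): broken fork end (reject; may be absent), grey printed plastic, 45 g, lying flat (perhaps on its side after a fall). Point: centre of its base block, 24 (x) x 34 (y) x 24 (z) mm, half-way up. One prong, 24 long x 10 wide x 24 high, is left on the block's +x face, 12 mm off the middle line; the -y one is snapped off to a 4 mm stub. Overall x -12 to +36 mm.
- broken1_mid (a point): broken fork end (reject; may be absent), grey printed plastic, 45 g, lying flat (perhaps on its side after a fall). Point: centre of its base block, 24 (x) x 34 (y) x 24 (z) mm, half-way up. One prong, 24 long x 10 wide x 24 high, is left on the block's +x face, 12 mm off the middle line; the +y one is snapped off to a 4 mm stub. Overall x -12 to +36 mm.
- broken2_mid (a point): broken fork end (reject; may be absent), grey printed plastic, 45 g, lying flat (perhaps on its side after a fall). Point: centre of its base block, 24 (x) x 34 (y) x 24 (z) mm, half-way up. One prong, 24 long x 10 wide x 24 high, is left on the block's +x face, 12 mm off the middle line; the -y one is snapped off to a 4 mm stub. Overall x -12 to +36 mm.
- broken3_mid (a point): broken fork end (reject; may be absent), grey printed plastic, 45 g, lying flat (perhaps on its side after a fall). Point: centre of its base block, 24 (x) x 34 (y) x 24 (z) mm, half-way up. One prong, 24 long x 10 wide x 24 high, is left on the block's +x face, 12 mm off the middle line; the +y one is snapped off to a 4 mm stub. Overall x -12 to +36 mm.
- broken4_mid (a point): broken fork end (reject; may be absent), grey printed plastic, 45 g, lying flat (perhaps on its side after a fall). Point: centre of its base block, 24 (x) x 34 (y) x 24 (z) mm, half-way up. One prong, 24 long x 10 wide x 24 high, is left on the block's +x face, 12 mm off the middle line; the -y one is snapped off to a 4 mm stub. Overall x -12 to +36 mm.
- broken5_mid (a point): broken fork end (reject; may be absent), grey printed plastic, 45 g, lying flat (perhaps on its side after a fall). Point: centre of its base block, 24 (x) x 34 (y) x 24 (z) mm, half-way up. One prong, 24 long x 10 wide x 24 high, is left on the block's +x face, 12 mm off the middle line; the +y one is snapped off to a 4 mm stub. Overall x -12 to +36 mm.
- sound0_mid (a point): sound fork end, same grey plastic and same base block, but with both 24 mm prongs whole (a U from above, 14 mm gap). Point: centre of the base block, half-way up; prongs to its +x. It stays where it lies on the board.
- sound1_mid (a point): sound fork end, same grey plastic and same base block, but with both 24 mm prongs whole (a U from above, 14 mm gap). Point: centre of the base block, half-way up; prongs to its +x. It stays where it lies on the board.
- bar_short_mid (a point): short setting bar (may be absent), plain steel, 40 mm long (x), 24 x 24 mm square section, 1 black dot on each long side, about 161 g, lying flat. Point: its centre; x along its length.
- pocket_short (a point): middle of the floor of the short bar's pocket; x along its length, z up. Fixed pine holder 100 (x) x 60 (y) x 18 mm high, 1 black dot on its upper face; pocket 45 x 29 mm, 10 mm deep, floor 8 mm above the board. A bar flat on the floor is fully home (its centre 12 mm above this point, 14 mm of it standing out). The three holders differ only in pocket length and dots, and change places.
- bar_medium_mid (a point): medium setting bar (may be absent), plain steel, 56 mm long (x), 24 x 24 mm square section, 2 black dots on each long side, about 226 g, lying flat. Point: its centre; x along its length.
- pocket_medium (a point): middle of the floor of the medium bar's pocket; x along its length, z up. Fixed pine holder 100 (x) x 60 (y) x 18 mm high, 2 black dots on its upper face; pocket 61 x 29 mm, 10 mm deep, floor 8 mm above the board. A bar flat on the floor is fully home (its centre 12 mm above this point, 14 mm of it standing out). The three holders differ only in pocket length and dots, and change places.
- bar_long_mid (a point): long setting bar (may be absent), plain steel, 72 mm long (x), 24 x 24 mm square section, 3 black dots on each long side, about 290 g, lying flat. Point: its centre; x along its length.
- pocket_long (a point): middle of the floor of the long bar's pocket; x along its length, z up. Fixed pine holder 100 (x) x 60 (y) x 18 mm high, 3 black dots on its upper face; pocket 77 x 29 mm, 10 mm deep, floor 8 mm above the board. A bar flat on the floor is fully home (its centre 12 mm above this point, 14 mm of it standing out). The three holders differ only in pocket length and dots, and change places.
- scrapbox: fixed grey sheet-metal scrap box, 195 mm high, 170 mm wide (y from -85 to 85), 200 mm deep (x from -70 to 130); origin on its underside, straight below the slot's centre, z up. Closed but for the slot in its top, 92 (x) x 130 (y) mm, filled by the sprung flap. Walls and top 4 mm; hollow, with a plate at the front that slopes down to the 4 mm floor at the back.
- slot (a point): centre of the slot, level with the box's top (195 mm above the board); axes as the box's.
- slot_hinge (a point): middle of the flap's hinge line, level with the box's top, 45 mm from the slot's centre to the box's +x; the hinge runs along the box's y. The free edge lies 89 mm from it to the box's -x. A fork end pressed down with its block 40 mm from the hinge and its prong towards the free edge (or 54 mm, prong towards the hinge), until the fingertips are 50 to 55 mm below the top, slides in when released.
- flap (a joint): aluminium flap 87 x 126 x 3 mm, angle in rad: 0 shut, level with the top; up to 1.4 as its free edge swings down into the box. A spring shuts it: 0.15 N m when shut, 0.26 at 1.4 rad (2 N at the free edge starts it; 6 to 10 N pushing 30 mm from the hinge). A part laid or dropped on it does not get through: part or fingers must push it and hold it while the part falls. It snaps shut when let go.
Things that resemble listed ones, but are neither listed nor needed, are in the scene too. Leave any green or purple look-alike of the part that bears bar_short_mid alone.

How it is judged:
At the end, for the whole second after the job is handed in: Each broken fork inside the box (within its walls, centre under 130 mm over its underside), flap under 0.08 rad; each bar in its own pocket within 10 mm, 0.15 rad, centre under 15 mm above the floor; sound forks moved under 40 mm (x of broken0_mid in the frame of scrapbox between -0.07 and 0.13 m and y of broken0_mid in the frame of scrapbox between -0.085 and 0.085 m and z of each of broken0_mid, broken1_mid, broken2_mid, broken3_mid, broken4_mid, broken5_mid in the frame of scrapbox below 0.13 m and x of broken1_mid in the frame of scrapbox between -0.07 and 0.13 m and y of broken1_mid in the frame of scrapbox between -0.085 and 0.085 m and x of broken2_mid in the frame of scrapbox between -0.07 and 0.13 m and y of broken2_mid in the frame of scrapbox between -0.085 and 0.085 m and x of broken3_mid in the frame of scrapbox between -0.07 and 0.13 m and y of broken3_mid in the frame of scrapbox between -0.085 and 0.085 m and x of broken4_mid in the frame of scrapbox between -0.07 and 0.13 m and y of broken4_mid in the frame of scrapbox between -0.085 and 0.085 m and x of broken5_mid in the frame of scrapbox between -0.07 and 0.13 m and y of broken5_mid in the frame of scrapbox between -0.085 and 0.085 m and value of joint flap below 0.08 rad and horizontal distance between bar_short_mid and pocket_short below 0.01 m and z of bar_short_mid in the frame of pocket_short below 0.015 m and angle between the x axis of bar_short_mid and the x axis of pocket_short, either way round below 0.15 rad and horizontal distance between bar_medium_mid and pocket_medium below 0.01 m and z of bar_medium_mid in the frame of pocket_medium below 0.015 m and angle between the x axis of bar_medium_mid and the x axis of pocket_medium, either way round below 0.15 rad and horizontal distance between bar_long_mid and pocket_long below 0.01 m and z of bar_long_mid in the frame of pocket_long below 0.015 m and angle between the x axis of bar_long_mid and the x axis of pocket_long, either way round below 0.15 rad and distance of each of sound0_mid, sound1_mid from where it was at the start of the episode below 0.04 m); the robot touches nothing.
It fails at once if a sound fork end is carried off or pushed more than 40 mm from its place (distance of sound0_mid from where it was at the start of the episode above 0.04 m).
It fails at once if a sound fork end is carried off or pushed more than 40 mm from its place (distance of sound1_mid from where it was at the start of the episode above 0.04 m).
Of broken0, broken1, broken2, broken3, broken4, broken5 only 4 to 6 are there at a start; the rules pass over those that are not, and their reading is None.
Of bar_short, bar_medium, bar_long only 2 to 3 are there at a start; the rules pass over those that are not, and their reading is None.
At some moment in a run one of broken0, broken1, broken2, broken3, broken4, broken5, bar_short, bar_medium, bar_long may be knocked a few centimetres aside while the robot is not near it.
Once in a run the grip may slacken for a moment while it holds something.
It also fails if it takes over 210 s, if anything falls off the work surface, if the arm or the gripper's body presses on something with over 40 N, if the wrist force passes 120 N, or if a joint passes its speed limit or range.

## Working session

There is one attempt and no reset: what is moved stays moved. The work goes in short steps, Python scripts to look and compute and a shell command to move; the robot and the scene stay as the last step left them, time stands still between calls to the robot, and variables do not carry over. Pictures are saved under pics/ and viewed, and the job is handed in when it is done.

```bash
mkdir -p pics; ls
cat > h.py <<'E'
import numpy as np,cv2
from station import manip,vision
def snap(n,f):
    s=vision.snapshot(n); cv2.imwrite('pics/'+f,cv2.cvtColor(s['pixels'],cv2.COLOR_RGB2BGR)); np.savez(''+n+'.npz',**{k:np.array(v) for k,v in s.items()}); return s
def load(n): return dict(np.load(''+n+'.npz'))
def ray(s,u,v,z):
    K,R,t=[np.array(s[k],float) for k in('intrinsics','R','t')]
    d=R.T@np.linalg.inv(K)@np.array([u,v,1.]); c=-R.T@t
    return c+d*(z-c[2])/d[2]
def proj(s,X):
    K,R,t=[np.array(s[k],float) for k in('intrinsics','R','t')]
    p=K@(R@np.array(X,float)+t); return p[:2]/p[2]
E
python3 - <<'E'
from h import *
for n in('side','top'):
    s=snap(n,n+'0.png'); print(n,-np.array(s['R']).T@np.array(s['t']),np.array(s['R']).round(3).tolist(),np.array(s['intrinsics']).tolist())
print(manip.sense(),manip.grip_depth)
E
```

```text
pics
side [ 0.30832809 -0.71084448  0.58644398] [[0.958, -0.285, -0.02], [-0.159, -0.473, -0.867], [0.238, 0.834, -0.498]] [[381.86542528954715, 0.0, 323.4819867246454], [0.0, 381.86542528954715, 202.78196774341123], [0.0, 0.0, 1.0]]
top [0.33586218 0.01596521 1.41356527] [[-0.02, -1.0, -0.009], [-0.989, 0.021, -0.15], [0.15, 0.005, -0.989]] [[486.0040537283292, 0.0, 317.9201697641151], [0.0, 486.0040537283292, 204.36071116112433], [0.0, 0.0, 1.0]]
{'t': 0.1, 'q': array([ 9.34548754e-01,  5.28349689e-01,  1.43376512e+00,  2.13292703e-05,
        1.18138202e+00, -1.78481209e-01]), 'qd': array([ 0.00156907, -0.00238596, -0.00195718, -0.00015416, -0.00039146,
        0.00052781]), 'tau': array([-1.12310852e-04, -4.43308783e+01, -1.78585964e+01, -2.23345169e-04,
        3.83054066e-03, -8.36794953e-06]), 'tcp_pos': array([0.27575255, 0.56010313, 0.19514885]), 'tool_rot': array([ 2.26893823e-01,  9.73919035e-01, -8.70268302e-04, -3.86263212e-04]), 'force': array([-0.27283735, -0.40187666, -0.41994518]), 'ft_torque': array([-0.02370102, -0.01484328, -0.01782984]), 'finger_gap': 0.9967139567677644} 0.0187
```

View pics/side0.png

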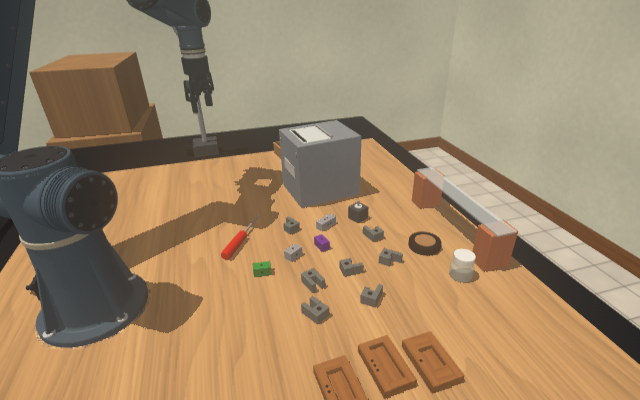

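View pics/top0.png

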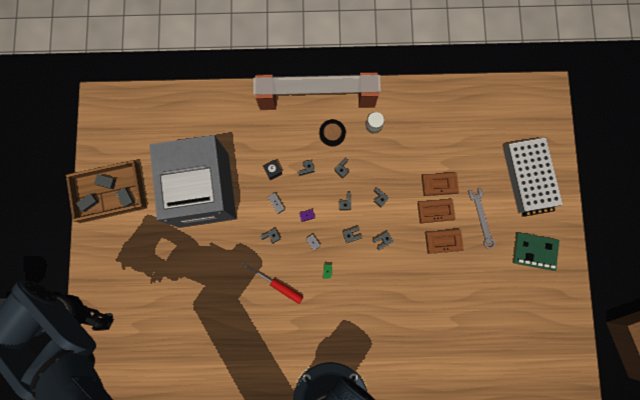

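Run:
```python
import cv2
a=cv2.imread('pics/top0.png')
cv2.imwrite('pics/t0a.png',cv2.resize(a[150:290,250:400],None,fx=5,fy=4.2,interpolation=cv2.INTER_CUBIC) if 0 else cv2.resize(a[150:280,250:405],None,fx=5,fy=4.5,interpolation=cv2.INTER_CUBIC)[:600,:800])
cv2.imwrite('pics/t0b.png',cv2.resize(a[160:265,410:500],None,fx=5.5,fy=5.5,interpolation=cv2.INTER_CUBIC))
b=cv2.imread('pics/side0.png')
cv2.imwrite('pics/s0a.png',cv2.resize(b[195:335,240:410],None,fx=4.2,fy=4.2,interpolation=cv2.INTER_CUBIC))
```

```text
(no output)
```

View pics/t0a.png

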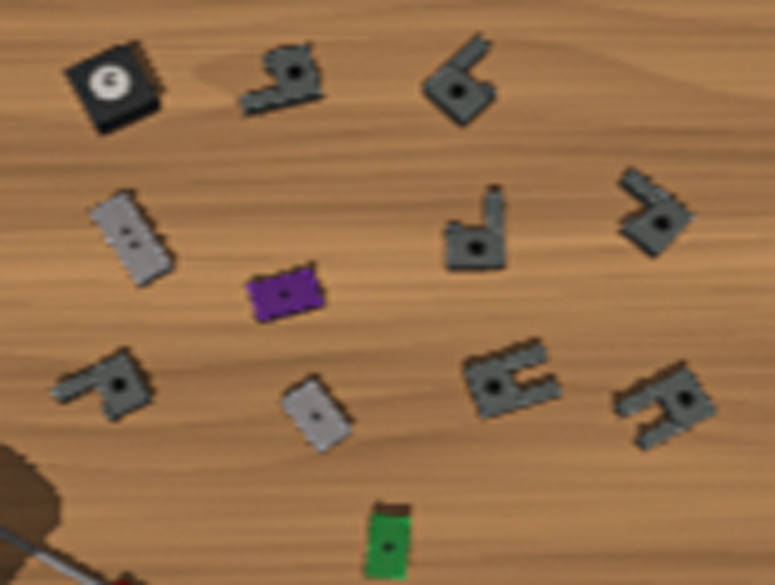

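View pics/t0b.png

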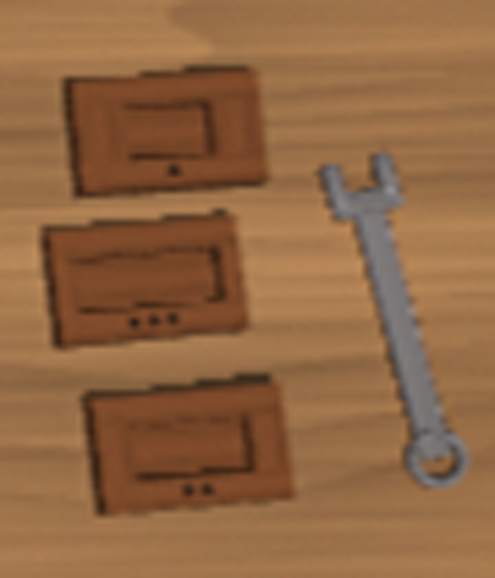

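View pics/s0a.png

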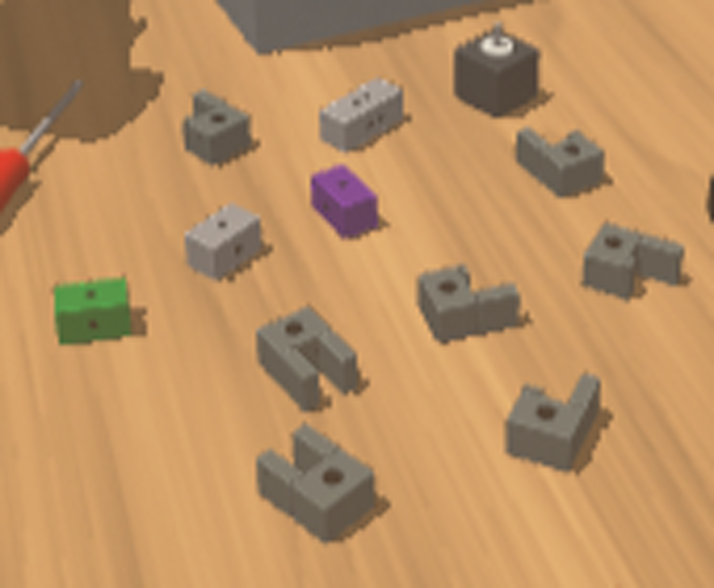

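Run:
```python
import cv2
a=cv2.imread('pics/top0.png')
cv2.imwrite('pics/t0c.png',cv2.resize(a[125:235,55:245],None,fx=4.2,fy=4.2,interpolation=cv2.INTER_CUBIC))
b=cv2.imread('pics/side0.png')
cv2.imwrite('pics/s0b.png',cv2.resize(b[115:210,265:375],None,fx=6,fy=6,interpolation=cv2.INTER_CUBIC))
```

```text
(no output)
```

View pics/t0c.png

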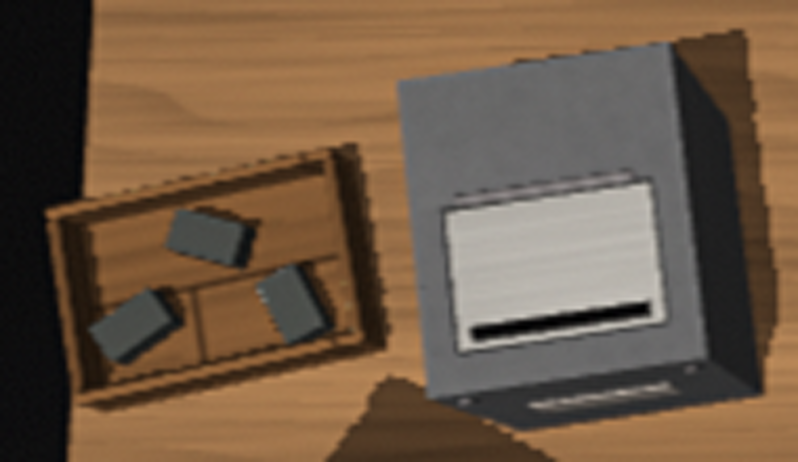

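View pics/s0b.png

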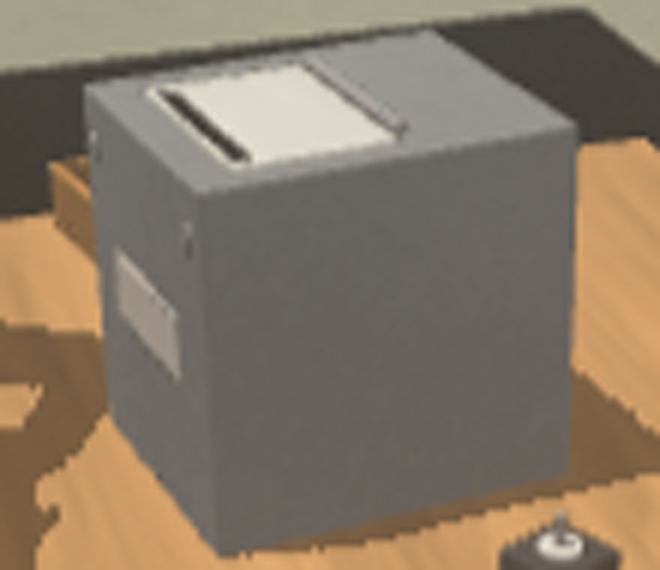

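```bash
cat > meas.py <<'E'
from h import *
def blobs(s,roi=(235,150,405,290)):
    """per-object: dark dot centroid on top (z=.024), contour mask"""
    im=cv2.cvtColor(np.array(s['pixels']),cv2.COLOR_RGB2HSV).astype(int)
    x0,y0,x1,y1=roi; m=np.zeros(im.shape[:2],np.uint8)
    S=im[...,1]; V=im[...,2]
    m[y0:y1,x0:x1]=(((S<75))*255)[y0:y1,x0:x1]
    return m,S,V
E
python3 - <<'E'
from meas import *
s=load('top')
m,S,V=blobs(s)
n,l,st,c=cv2.connectedComponentsWithStats(m)
for i in range(1,n):
    if st[i,4]>40:
        ys,xs=np.where(l==i); print(i,st[i],c[i].round(1),np.median(V[l==i]),np.median(S[l==i]), ray(s,*c[i],.024).round(3)[:2])
cv2.imwrite('pics/m0.png',cv2.resize(m[145:290,230:410],None,fx=4,fy=4,interpolation=0))
# flap
P=[ray(s,55+u/4.2-.4,125+v/4.2-.4,.195)for u,v in((443,208),(652,181),(667,325),(459,352))]
P=np.array(P);print(P.round(4)); print(np.linalg.norm(P-np.roll(P,-1,0),axis=1), P.mean(0))
h=(P[0]+P[1])/2; f=(P[2]+P[3])/2; d=h-f; print('ang',np.arctan2(d[1],d[0]), 'ang y',np.arctan2(*(P[0]-P[1])[[1,0]])-np.pi/2)
E
```

```text
1 [335 158  14  20 134] [341.6 168.4] 78.0 15.0 [ 0.651 -0.048]
2 [264 160  17  19 207] [272.3 169.2] 46.0 15.0 [0.653 0.155]
3 [298 160  16  15 138] [306.8 167.5] 79.5 15.0 [0.656 0.054]
4 [374 188  15  19 138] [380.4 197.3] 80.0 14.0 [ 0.563 -0.157]
5 [268 193  16  20 168] [275.8 202.6] 126.0 10.0 [0.554 0.145]
6 [339 193  12  17 135] [345.3 202.9] 82.0 15.0 [ 0.549 -0.056]
8 [343 227  19  16 157] [351.  234.7] 86.0 12.0 [ 0.457 -0.069]
9 [260 229  20  14 140] [271.2 235.4] 85.0 13.0 [0.459 0.159]
10 [373 232  20  18 154] [383.7 239.7] 85.0 14.0 [ 0.441 -0.162]
11 [306 234  14  17 127] [312.7 241.9] 128.0 10.0 [0.438 0.041]
12 [242 263  30  19  72] [256.8 272.2] 77.0 21.0 [0.356 0.201]
[[0.6076 0.4264 0.195 ]
 [0.6217 0.2986 0.195 ]
 [0.5323 0.2883 0.195 ]
 [0.5184 0.4141 0.195 ]]
[0.12852912 0.09002709 0.12654444 0.09003638] [0.57001452 0.35684573 0.195     ]
ang 0.12605586917927708 ang y 0.11029611701243991
```

View pics/m0.png

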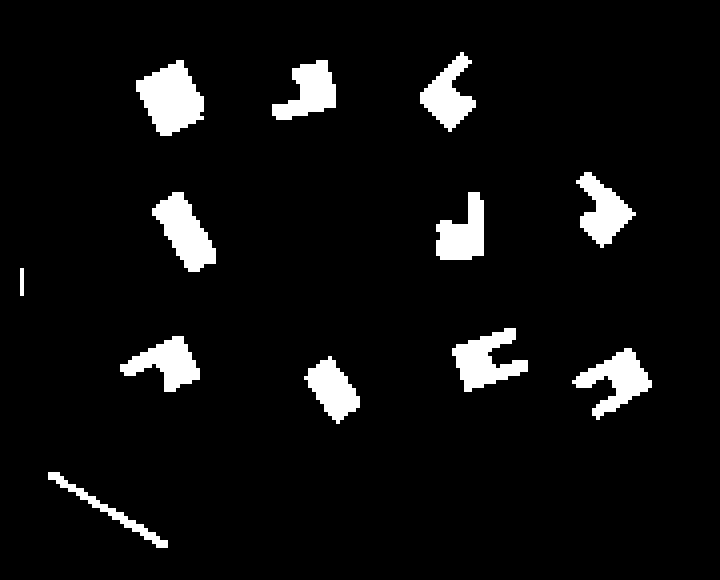

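```bash
cat > meas.py <<'E'
from h import *
X0,Y0=0.30,0.30  # rectified: row -> x decreasing, col -> y decreasing; 1 mm/px
def rect(s,z=.024,x1=.75,y1=.45,x0=.35,y0=-.45):
    W=np.array([[x1,y1],[x1,y0],[x0,y0],[x0,y1]])
    src=np.float32([proj(s,[a,b,z]) for a,b in W]); k=1000
    dst=np.float32([[(y1-b)*k,(x1-a)*k] for a,b in W])
    M=cv2.getPerspectiveTransform(src,dst)
    im=cv2.warpPerspective(np.array(s['pixels']),M,(int((y1-y0)*k),int((x1-x0)*k)),flags=cv2.INTER_CUBIC)
    return im,(lambda c,r:np.array([x1-r/k,y1-c/k]))
def objs(s):
    im,w=rect(s); hsv=cv2.cvtColor(im,cv2.COLOR_RGB2HSV); S=hsv[...,1];V=hsv[...,2].astype(float)
    m=((S<75)*255).astype(np.uint8); m=cv2.morphologyEx(m,cv2.MORPH_OPEN,np.ones((5,5)))
    n,l,st,c=cv2.connectedComponentsWithStats(m); out=[]
    g=cv2.GaussianBlur(np.minimum(S,120).astype(np.float32),(0,0),2); gx=cv2.Sobel(g,cv2.CV_32F,1,0);gy=cv2.Sobel(g,cv2.CV_32F,0,1)
    for i in range(1,n):
        if not 700<st[i,4]<2600: continue
        mk=(l==i).astype(np.uint8); p=w(*c[i])
        if not(-.4<p[1]<.23): continue
        V2=V.copy(); er=cv2.erode(mk,np.ones((9,9))); med=np.median(V[er>0])
        band=cv2.dilate(mk,np.ones((9,9)))>0
        a=np.arctan2(gy,gx)[band]; wt=np.hypot(gx,gy)[band]
        # image col=-y,row=-x : world angle of direction (dc,dr): x=-dr,y=-dc
        aw=np.arctan2(-np.cos(a),-np.sin(a)); th=np.angle(np.sum(wt**2*np.exp(4j*aw)))/4
        dk=np.where(er>0,np.clip(med-15-V,0,None),0); 
        k,lb,s2,cc=cv2.connectedComponentsWithStats((dk>0).astype(np.uint8))
        dots=[w(*np.average(np.argwhere(lb==j)[:,::-1],axis=0,weights=dk[lb==j])) for j in range(1,k) if s2[j,4]>8]
        ct=max(cv2.findContours(mk,cv2.RETR_EXTERNAL,cv2.CHAIN_APPROX_NONE)[0],key=cv2.contourArea)[:,0]
        cw=np.array([w(*q) for q in ct])
        out.append(dict(area=st[i,4],c=p,med=med,th=th,dots=np.array(dots),cw=cw))
    return out
def describe(o):
    d=o['dots']; base=d[np.argmin(np.linalg.norm(d-o['c'],axis=1))] if len(d) else o['c']
    if o['med']>105:
        cen=d.mean(0) if len(d) else o['c']
        q=o['cw']-o['c']
        best=max((o['th']+k*np.pi/2 for k in range(2)),key=lambda a:np.ptp(q@[np.cos(a),np.sin(a)]))
        return 'bar',cen,best,np.ptp(q@[np.cos(best),np.sin(best)])
    q=o['cw']-base
    best=max((o['th']+k*np.pi/2 for k in range(4)),key=lambda a:(q@[np.cos(a),np.sin(a)]).max())
    u=np.array([np.cos(best),np.sin(best)]);v=np.array([-u[1],u[0]])
    px=q@u;py=q@v
    return 'fork',base,best,(px.max().round(3),px.min().round(3),py.max().round(3),py.min().round(3),'tip y',py[px>.027].mean().round(3) if (px>.027).any() else None)
E
python3 - <<'E'
from meas import *
s=load('top')
for o in objs(s):
    t,c,a,x=describe(o); print(t,c.round(4),'yaw',round(np.degrees(a),1),'cen',o['c'].round(3),'med',o['med'],'nd',len(o['dots']),o['dots'].round(3).tolist(),x)
E
```

```text
fork [ 0.645  -0.0433] yaw -43.6 cen [ 0.651 -0.048] med 81.0 nd 1 [[0.645, -0.043]] (np.float64(0.039), np.float64(-0.011), np.float64(0.017), np.float64(-0.018), 'tip y', np.float64(0.01))
fork [0.6504 0.1538] yaw 25.8 cen [0.655 0.156] med 88.5 nd 1 [[0.65, 0.154]] (np.float64(0.027), np.float64(-0.019), np.float64(0.02), np.float64(-0.02), 'tip y', None)
fork [0.6564 0.0541] yaw 104.6 cen [0.656 0.054] med 82.0 nd 0 [] (np.float64(0.029), np.float64(-0.019), np.float64(0.016), np.float64(-0.021), 'tip y', np.float64(0.009))
fork [ 0.5589 -0.1653] yaw 46.3 cen [ 0.563 -0.158] med 83.0 nd 1 [[0.559, -0.165]] (np.float64(0.038), np.float64(-0.01), np.float64(0.023), np.float64(-0.014), 'tip y', np.float64(-0.006))
bar [0.5549 0.1461] yaw 30.0 cen [0.554 0.145] med 126.0 nd 2 [[0.559, 0.149], [0.55, 0.144]] 0.05853327143192287
fork [ 0.5444 -0.0592] yaw -1.4 cen [ 0.549 -0.055] med 84.0 nd 1 [[0.544, -0.059]] (np.float64(0.036), np.float64(-0.014), np.float64(0.022), np.float64(-0.01), 'tip y', np.float64(-0.005))
fork [0.4604 0.1534] yaw 116.9 cen [0.46  0.159] med 86.0 nd 1 [[0.46, 0.153]] (np.float64(0.036), np.float64(-0.013), np.float64(0.018), np.float64(-0.017), 'tip y', np.float64(-0.011))
fork [ 0.4547 -0.0613] yaw 287.7 cen [ 0.457 -0.069] med 85.0 nd 1 [[0.455, -0.061]] (np.float64(0.035), np.float64(-0.013), np.float64(0.017), np.float64(-0.018), 'tip y', np.float64(-0.001))
fork [ 0.4399 -0.1714] yaw 118.9 cen [ 0.441 -0.162] med 86.0 nd 1 [[0.44, -0.171]] (np.float64(0.035), np.float64(-0.014), np.float64(0.012), np.float64(-0.022), 'tip y', np.float64(-0.005))
bar [0.438  0.0405] yaw 34.1 cen [0.439 0.04 ] med 129.0 nd 1 [[0.438, 0.041]] 0.04239179974794388
```

Run:
```python
from meas import *
s=load('top'); im,w=rect(s)
L=[]
for o in objs(s):
    t,c,a,x=describe(o)
    cc=int((.45-o['c'][1])*1000); r=int((.75-o['c'][0])*1000)
    p=im[r-32:r+32,cc-32:cc+32].copy(); p=cv2.resize(p,None,fx=2.4,fy=2.4,interpolation=0)
    u=int(((.45-c[1])*1000-cc+32)*2.4);v=int(((.75-c[0])*1000-r+32)*2.4)
    cv2.circle(p,(u,v),2,(255,0,0),-1); L.append(p)
    
cv2.imwrite('pics/r0.png',cv2.cvtColor(np.vstack([np.hstack(L[:5]),np.hstack(L[5:10])]),cv2.COLOR_RGB2BGR))
```

```text
(no output)
```

View pics/r0.png

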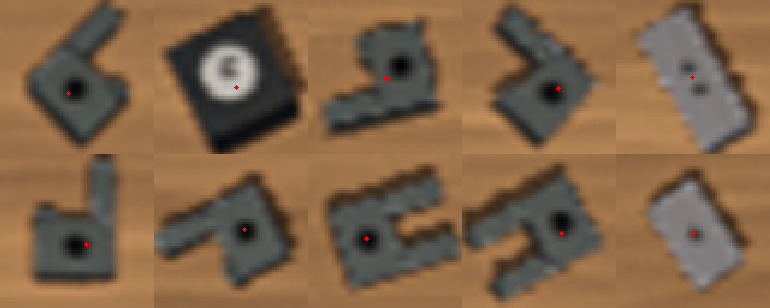

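```bash
python3 - <<'E'
t=open('meas.py').read()
t=t.replace("dk=np.where(er>0,np.clip(med-15-V,0,None),0); ","""B=cv2.GaussianBlur(V,(0,0),2.2); far=cv2.distanceTransform(mk,cv2.DIST_L2,5); r0,c0=divmod(int(np.argmin(np.where(far>7,B,999))),B.shape[1])
        rr,cc0=np.indices(B.shape); dk=np.where((far>4)&((np.hypot(rr-r0,cc0-c0)<7) if med<105 else True),np.clip(med-(22 if med<105 else 15)-V,0,None),0)""")
open('meas.py','w').write(t)
E
cat > show.py <<'E'
import sys
from meas import *
s=snap('top',sys.argv[1]) if len(sys.argv)>1 else load('top'); im,w=rect(s)
L=[]
for o in objs(s):
    t,c,a,x=describe(o); print(t,c.round(4),'yaw',round(np.degrees(a),1),'nd',len(o['dots']),*x if t=='fork' else [x])
    cc=int((.45-o['c'][1])*1000); r=int((.75-o['c'][0])*1000)
    p=im[r-32:r+32,cc-32:cc+32].copy()
    if p.shape!=(64,64,3): continue
    p=cv2.resize(p,None,fx=2.4,fy=2.4,interpolation=0)
    f=lambda q:(int(((.45-q[1])*1000-cc+32)*2.4),int(((.75-q[0])*1000-r+32)*2.4))
    cv2.circle(p,f(c),2,(255,0,0),-1); cv2.line(p,f(c),f(c+.03*np.array([np.cos(a),np.sin(a)])),(255,255,0),1); L.append(p)
while len(L)%5: L.append(L[0]*0)
cv2.imwrite('pics/r_'+(sys.argv[1] if len(sys.argv)>1 else 'x.png'),cv2.cvtColor(np.vstack([np.hstack(L[i:i+5]) for i in range(0,len(L),5)]),cv2.COLOR_RGB2BGR))
E
python3 show.py | sed 's/np.float64//g'
```

```text
fork [ 0.6454 -0.043 ] yaw -43.6 nd 1 0.039 -0.011 0.017 -0.019 tip y 0.01
fork [0.6394 0.1556] yaw 25.8 nd 1 0.036 -0.009 0.013 -0.027 tip y -0.007
fork [0.6579 0.0499] yaw 104.6 nd 1 0.034 -0.015 0.016 -0.021 tip y 0.009
fork [ 0.5582 -0.1648] yaw 46.3 nd 1 0.038 -0.01 0.022 -0.014 tip y -0.007
bar [0.5549 0.1461] yaw 30.0 nd 2 0.05853327143192287
fork [ 0.5429 -0.0575] yaw -1.4 nd 1 0.037 -0.012 0.02 -0.012 tip y -0.007
fork [0.4604 0.1534] yaw 116.9 nd 1 0.036 -0.013 0.018 -0.017 tip y -0.011
fork [ 0.4547 -0.0613] yaw 287.7 nd 1 0.035 -0.013 0.017 -0.018 tip y -0.001
fork [ 0.4414 -0.1721] yaw 118.9 nd 1 0.037 -0.012 0.013 -0.021 tip y -0.004
bar [0.438  0.0405] yaw 34.1 nd 1 0.04239179974794388
```

View pics/r_x.png

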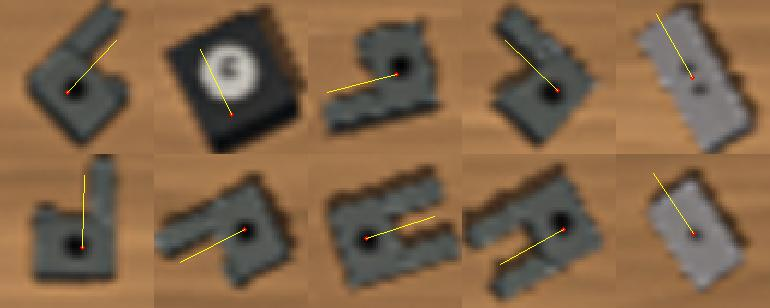

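```bash
python3 - <<'E'
t=open('meas.py').read()
t=t.replace("mk=(l==i).astype(np.uint8);","mk=(l==i).astype(np.uint8); cv2.drawContours(mk,cv2.findContours(mk,cv2.RETR_EXTERNAL,cv2.CHAIN_APPROX_NONE)[0],-1,1,-1);")
open('meas.py','w').write(t)
E
python3 show.py | sed 's/np.float64//g'
python3 - <<'E'
from h import *
s=load('top')
# holders: contour via hue; zoom corners measured by hand in t0b (5.5x, off 410,160)
for nm,tc,dots in(('short',[(66,79),(252,68),(267,182),(77,194)],None),('long',[(43,228),(233,213),(246,328),(58,346)],None),('med',[(86,393),(277,376),(293,495),(100,513)],None)):
    P=np.array([ray(s,410+u/5.5-.4,160+v/5.5-.4,.018)[:2] for u,v in tc]); e=[np.linalg.norm(P[i]-P[i-1]) for i in range(4)]
    d=P[1]+P[2]-P[0]-P[3]; print(nm,P.mean(0).round(4),np.round(e,3),np.degrees(np.arctan2(d[1],d[0])))
E
```

```text
fork [ 0.6475 -0.0458] yaw -43.6 nd 1 0.035 -0.015 0.017 -0.018 tip y 0.011
fork [0.6394 0.1556] yaw 25.8 nd 1 0.036 -0.009 0.013 -0.027 tip y -0.007
fork [0.662 0.049] yaw 104.6 nd 1 0.036 -0.013 0.02 -0.017 tip y 0.013
fork [ 0.558  -0.1617] yaw 46.3 nd 1 0.036 -0.012 0.019 -0.017 tip y -0.01
bar [0.5549 0.1461] yaw 30.0 nd 2 0.05853327143192287
fork [ 0.5443 -0.054 ] yaw -1.4 nd 1 0.036 -0.014 0.017 -0.015 tip y -0.01
fork [0.4604 0.1534] yaw 116.9 nd 1 0.036 -0.013 0.018 -0.017 tip y -0.011
fork [ 0.4547 -0.0613] yaw 287.7 nd 1 0.035 -0.013 0.017 -0.018 tip y -0.001
fork [ 0.445 -0.171] yaw 118.9 nd 1 0.038 -0.011 0.017 -0.018 tip y -0.0
bar [0.438  0.0405] yaw 34.1 nd 1 0.04239179974794388
short [ 0.6021 -0.3327] [0.062 0.099 0.062 0.101] -87.65101584792119
long [ 0.5232 -0.3174] [0.063 0.101 0.061 0.099] -86.15728602214887
med [ 0.4357 -0.3354] [0.063 0.1   0.062 0.101] -85.95392039343294
```

View pics/r_x.png

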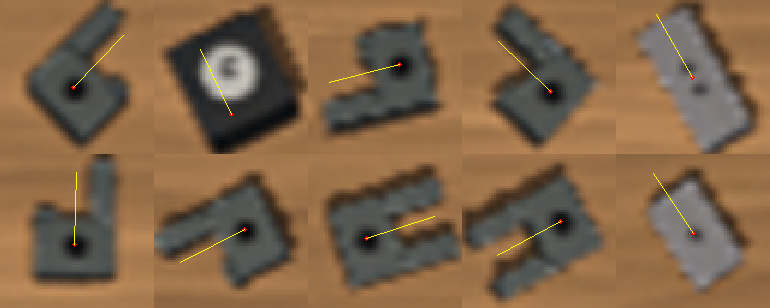

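```bash
cat > to.py <<'E'
import sys
from h import *
from scipy.spatial.transform import Rotation as Rn
def rot(phi):
    f=np.radians(phi); x=np.array([np.cos(f),np.sin(f),0]); z=np.array([0,0,-1.]); return np.c_[x,np.cross(z,x),z]
def main(x,y,z,phi):
    s=manip.sense(); R0=Rn.from_quat(s['tool_rot']); 
    Rt=Rn.from_matrix(rot(phi)); d=(R0.inv()).apply(np.array([x,y,z])-s['tcp_pos'])*1000
    xa=R0.as_matrix()[:,0]
    print('t',round(s['t'],2),'pos',s['tcp_pos'].round(4),'phi',round(np.degrees(np.arctan2(xa[1],xa[0])),1),'F',s['force'].round(1),'gap',round(s['finger_gap'],3),'q',s['q'].round(2))
    print('offset',d.round(1).tolist(),'ang',np.degrees((R0.inv()*Rt).as_rotvec()).round(1).tolist())
if __name__=='__main__': main(*map(float,sys.argv[1:]))
E
python3 to.py .4604 .1534 .09 116.9
```

```text
t 0.1 pos [0.2758 0.5601 0.1951] phi 153.8 F [-0.3 -0.4 -0.4] gap 0.997 q [ 0.93  0.53  1.43  0.    1.18 -0.18]
offset [-345.4, -283.0, 105.6] ang [-0.1, 0.0, 36.9]
```

Candidates (top-image pixels):
- **Broken forks, one prong left:** (308,166), (341,170), (345,204), (381,198), (273,235).
- **Sound forks, U-shaped, leave alone:** (350,235), (385,238).
- **Steel bars:** medium with 2 dots (276,203), short with 1 dot (313,241). There is no long bar.
- **Look-alikes, leave alone:** purple (307,215), green (328,270), black knob block (272,169), dark blocks in the tray near (105,195).

The crops above confirm this. The first target is the fork at (273,235).

```bash
python3 -m crank '[{"grip":0.2,"offset":[-345,-283,105],"angular":[0,0,37]},{"grip":0.2,"offset":[-345,-283,105],"angular":[0,0,37]},{"grip":0.2,"offset":[-345,-283,105],"angular":[0,0,37]},{"grip":0.2,"offset":[-345,-283,105],"angular":[0,0,37]},{"grip":0.2,"offset":[-345,-283,105],"angular":[0,0,37]},{"grip":0.2,"offset":[-345,-283,105],"angular":[0,0,37]},{"grip":0.2,"offset":[-345,-283,105],"angular":[0,0,37]},{"grip":0.2,"offset":[-345,-283,105],"angular":[0,0,37]},{"grip":0.2,"offset":[-345,-283,105],"angular":[0,0,37]},{"grip":0.2,"offset":[-345,-283,105],"angular":[0,0,37]}]' 60; python3 to.py .4604 .1534 .006 116.9
```

```text
t: 1.1
tcp_pos: [0.4626, 0.1501, 0.0898]
tool_rot: [0.527, 0.85, -0.0, 0.0]
force: [0.1, 0.8, -0.1]
finger_gap: 0.8
t 1.1 pos [0.4626 0.1501 0.0898] phi 116.4 F [ 0.1  0.8 -0.1] gap 0.8 q [ 0.08  0.52  1.87 -0.    0.75 -0.38]
offset [4.0, -0.5, 83.8] ang [-0.0, 0.0, -0.5]
```

```bash
python3 -m crank '[{"grip":0.2,"offset":[2,0,40],"angular":[0,0,0]},{"grip":0.2,"offset":[2,0,70],"angular":[0,0,0]},{"grip":0.2,"offset":[2,0,84],"angular":[0,0,0]},{"grip":0.2,"offset":[2,0,84],"angular":[0,0,0]},{"grip":0.9,"offset":[2,0,84],"angular":[0,0,0]},{"grip":0.9,"offset":[2,0,84],"angular":[0,0,0]},{"grip":0.9,"offset":[2,0,84],"angular":[0,0,0]},{"grip":0.9,"offset":[2,0,84],"angular":[0,0,0]},{"grip":0.9,"offset":[2,0,84],"angular":[0,0,0]},{"grip":0.9,"offset":[2,0,84],"angular":[0,0,0]}]' 60; python3 to.py .4604 .1534 .006 116.9
```

```text
t: 2.1
tcp_pos: [0.4598, 0.1561, 0.0074]
tool_rot: [0.524, 0.852, 0.0, 0.0]
force: [0.4, -1.2, 0.2]
finger_gap: 0.101
t 2.1 pos [0.4598 0.1561 0.0074] phi 116.8 F [ 0.4 -1.2  0.2] gap 0.101 q [ 0.1   0.67  1.92 -0.    0.54 -0.37]
offset [-2.7, -0.7, 1.4] ang [0.0, 0.0, -0.1]
```

Run:
```python
from h import *
a=snap('top','t1.png')['pixels'];b=snap('side','s1.png')['pixels']
print(manip.sense()['finger_gap'])
c=np.hstack([cv2.resize(a[195:275,225:325],(400,320)),cv2.resize(b[190:290,245:370],(400,320))])
cv2.imwrite('pics/c1.png',cv2.cvtColor(c,cv2.COLOR_RGB2BGR))
```

```text
0.10338264480140463
```

View pics/c1.png

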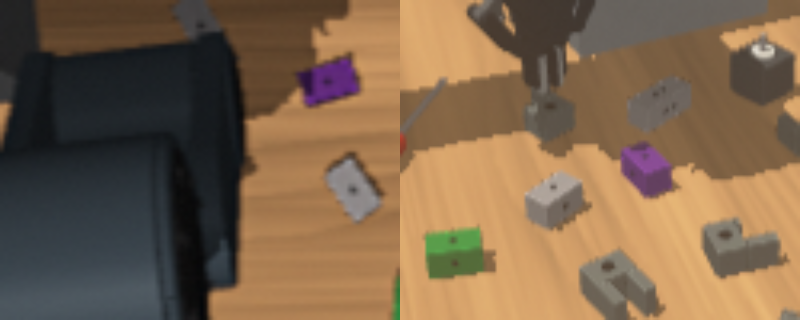

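Run:
```python
from h import *
s=load('side')
# dots in s0a (4.2x, off 240,195)
for n,u,v in(('B',218,118),('short',223,225),('E',447,287),('D',546,412),('C',613,242),('A',572,150),('s0',294,328),('s1',333,477)):
    print(n,ray(s,240+u/4.2-.4,195+v/4.2-.4,.024).round(4))
print(proj(s,manip.sense()['tcp_pos']))
```

```text
B [0.4632 0.1538 0.024 ]
short [0.4411 0.0399 0.024 ]
E [ 0.5465 -0.0543  0.024 ]
D [ 0.5606 -0.1618  0.024 ]
C [ 0.6501 -0.0454  0.024 ]
A [0.6652 0.0483 0.024 ]
s0 [ 0.4573 -0.0616  0.024 ]
s1 [ 0.4475 -0.1717  0.024 ]
[290.46982861 227.65327936]
```

Run:
```python
from h import *
s=load('side'); b=s['pixels']
cv2.imwrite('pics/c2.png',cv2.cvtColor(cv2.resize(b[150:250,255:335],None,fx=6,fy=6,interpolation=cv2.INTER_CUBIC),cv2.COLOR_RGB2BGR))
```

```text
(no output)
```

View pics/c2.png

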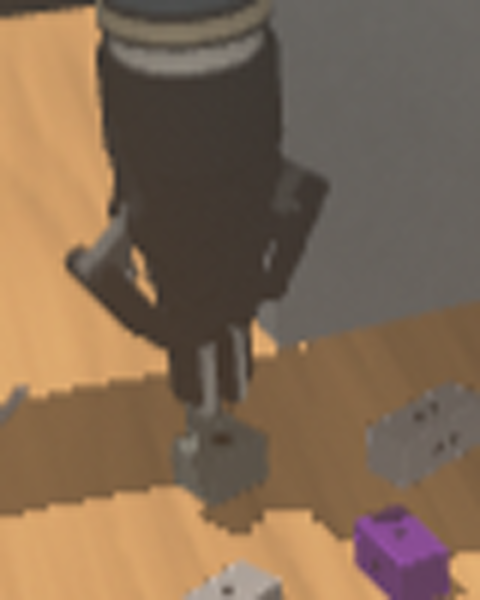

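```bash
python3 -m crank '[{"grip":0.9,"offset":[0,0,-30],"angular":[0,0,0]},{"grip":0.9,"offset":[0,0,-60],"angular":[0,0,0]},{"grip":0.9,"offset":[0,0,-60],"angular":[0,0,0]},{"grip":0.9,"offset":[0,0,-60],"angular":[0,0,0]}]'
python3 - <<'E'
from h import *
s=snap('side','s2.png'); b=s['pixels'].copy(); p=manip.sense()['tcp_pos'];print(p)
u=proj(s,p);print(u)
c=cv2.resize(b[150:250,255:335],None,fx=6,fy=6,interpolation=cv2.INTER_CUBIC)
cv2.circle(c,(int((u[0]-255+.5)*6),int((u[1]-150+.5)*6)),3,(255,0,0),-1)
cv2.imwrite('pics/c3.png',cv2.cvtColor(c,cv2.COLOR_RGB2BGR))
E
```

```text
t: 2.6
tcp_pos: [0.4601, 0.1561, 0.0675]
tool_rot: [0.524, 0.852, 0.0, 0.001]
force: [-0.6, -1.1, -0.7]
finger_gap: 0.1
[0.45931477 0.15602524 0.06679135]
[288.90716518 209.00945416]
```

View pics/c3.png

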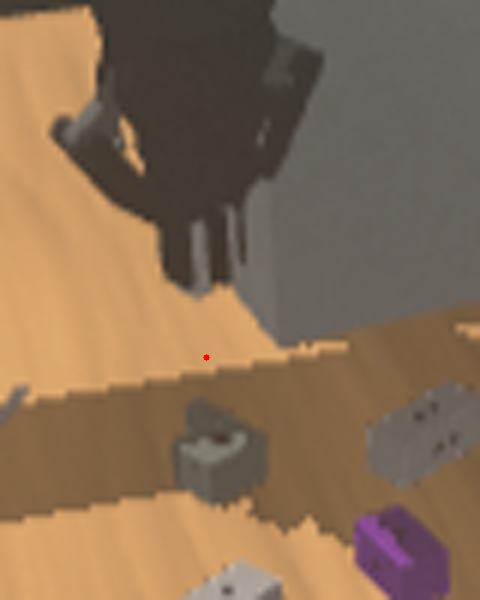

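Run:
```python
from h import *
s=load('side'); b=cv2.imread('pics/side0.png'); P=[.2758,.5601,.1951]
u=proj(s,P);print(u)
c=cv2.resize(b[20:160,120:260],None,fx=4,fy=4,interpolation=cv2.INTER_CUBIC)
cv2.circle(c,(int((u[0]-120+.5)*4),int((u[1]-20+.5)*4)),3,(0,0,255),-1)
t=load('top'); a=cv2.imread('pics/top0.png'); v=proj(t,P);print(v)
d=a[240:380,0:140]; d=cv2.resize(d,None,fx=4,fy=4); 
cv2.circle(d,(int((v[0])*4),int((v[1]-240)*4)),3,(0,0,255),-1)
cv2.imwrite('pics/c4.png',cv2.resize(np.hstack([c,d]),None,fx=.7,fy=.7))
```

```text
[205.34267162 124.22059938]
[102.02671424 306.9766047 ]
```

View pics/c4.png

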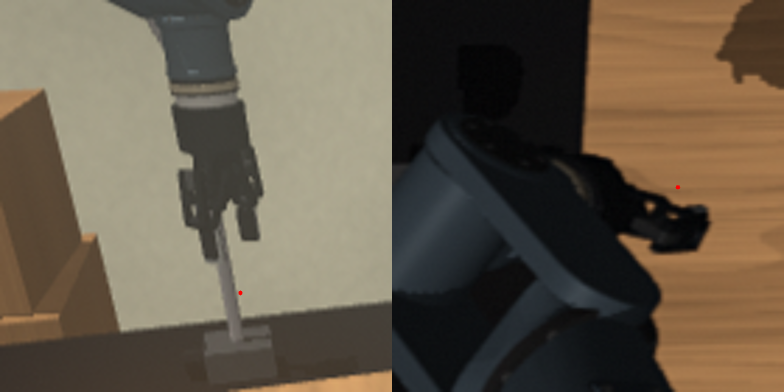

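```bash
cat >> h.py <<'E'
def tri(sa,ua,sb,ub):
    A=[]
    for s,u in((sa,ua),(sb,ub)):
        K,R,t=[np.array(s[k],float) for k in('intrinsics','R','t')]
        P=K@np.c_[R,t]; A+= [u[0]*P[2]-P[0],u[1]*P[2]-P[1]]
    A=np.array(A); A/=np.linalg.norm(A[:,:3],axis=1,keepdims=True)
    x,r,_,_=np.linalg.lstsq(A[:,:3],-A[:,3],rcond=None); return x,r
E
python3 - <<'E'
from h import *
print(tri(load('top'),(104,322),load('side'),(201.4,109.3)))
a=snap('top','t3.png'); p=manip.sense()['tcp_pos']
u=proj(a,p);print(u)
c=a['pixels'][170:290,210:350].copy(); c=cv2.resize(c,None,fx=5,fy=5,interpolation=cv2.INTER_CUBIC)
cv2.circle(c,(int((u[0]-210+.5)*5),int((u[1]-170+.5)*5)),3,(255,0,0),-1)
c=np.clip(c.astype(float)*1.8,0,255).astype(np.uint8)
cv2.imwrite('pics/c5.png',cv2.cvtColor(c,cv2.COLOR_RGB2BGR))
E
```

```text
(array([0.25840908, 0.52906796, 0.25310073]), array([0.00040684]))
[270.83481613 234.21342288]
```

View pics/c5.png

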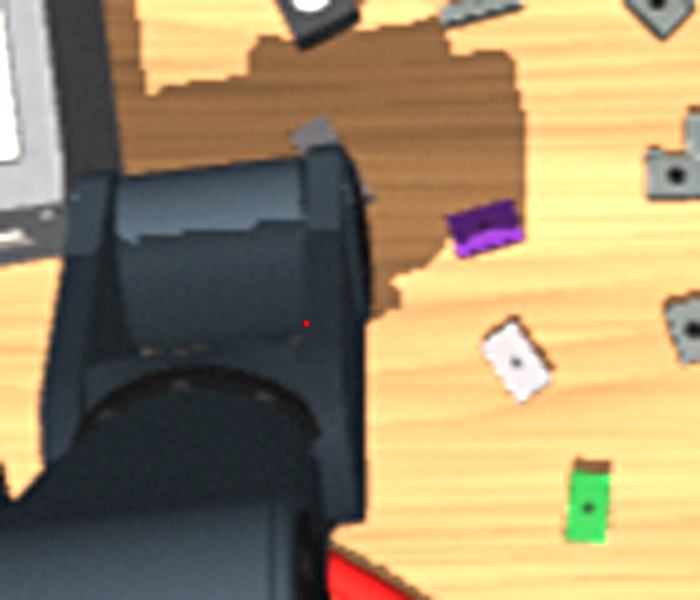

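Run:
```python
from h import *
s=load('side');p=manip.sense()['tcp_pos']
for dz in(0,.02,.03,.04): print(dz,proj(s,p+[0,0,dz]))
for z in (.067,.08,.1,.12): print(z,ray(s,287,197.8,z))
b=s['pixels']
cv2.imwrite('pics/c6.png',cv2.cvtColor(cv2.resize(b[40:240,200:380],None,fx=3.3,fy=3,interpolation=cv2.INTER_CUBIC),cv2.COLOR_RGB2BGR))
```

```text
0 [288.79595373 209.18095491]
0.02 [288.30179512 202.67534448]
0.03 [288.05103215 199.37404368]
0.04 [287.79776433 196.03976658]
0.067 [0.46706509 0.21768783 0.067     ]
0.08 [0.46309242 0.19444967 0.08      ]
0.1 [0.45698061 0.15869866 0.1       ]
0.12 [0.45086881 0.12294765 0.12      ]
```

View pics/c6.png

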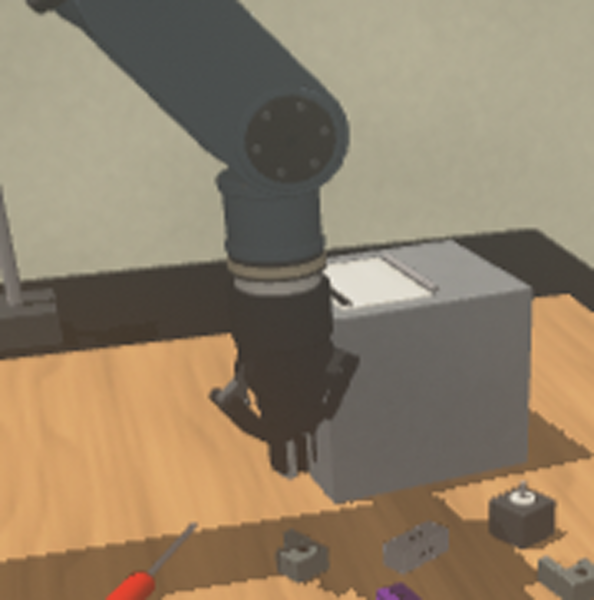

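```bash
python3 to.py .405 .11 .03 116.9
```

```text
t 2.7 pos [0.459  0.156  0.0664] phi 116.8 F [-0.2 -0.6 -0.2] gap 0.096 q [ 0.1   0.56  1.89 -0.    0.69 -0.37]
offset [-16.8, -68.8, 36.4] ang [-0.1, -0.0, -0.1]
```

```bash
python3 -m crank '[{"grip":1,"offset":[-17,-40,0],"angular":[0,0,0]},{"grip":1,"offset":[-17,-69,0],"angular":[0,0,0]},{"grip":1,"offset":[-17,-69,25],"angular":[0,0,0]},{"grip":1,"offset":[-17,-69,45],"angular":[0,0,0]},{"grip":1,"offset":[-17,-69,52],"angular":[0,0,0]},{"grip":1,"offset":[-17,-69,57],"angular":[0,0,0]},{"grip":1,"offset":[-17,-69,57],"angular":[0,0,0]},{"grip":1,"offset":[-17,-69,57],"angular":[0,0,0]}]'
python3 - <<'E'
from h import *
s=snap('side','s4.png'); b=s['pixels'].copy(); p=manip.sense()['tcp_pos'];print(p,manip.sense()['force'])
u=proj(s,p);print(u)
c=cv2.resize(b[180:300,220:340],None,fx=5,fy=5,interpolation=cv2.INTER_CUBIC)
cv2.circle(c,(int((u[0]-220+.5)*5),int((u[1]-180+.5)*5)),3,(255,0,0),-1)
cv2.imwrite('pics/c7.png',cv2.cvtColor(c,cv2.COLOR_RGB2BGR))
E
```

```text
t: 3.5
tcp_pos: [0.406, 0.1099, 0.0102]
tool_rot: [0.524, 0.852, 0.0, 0.0]
force: [1.3, 0.1, 0.5]
finger_gap: 0.001
[0.40612816 0.10993246 0.0103975 ] [ 0.42647142 -0.14159678  0.52481942]
[274.01873576 239.5270459 ]
```

View pics/c7.png

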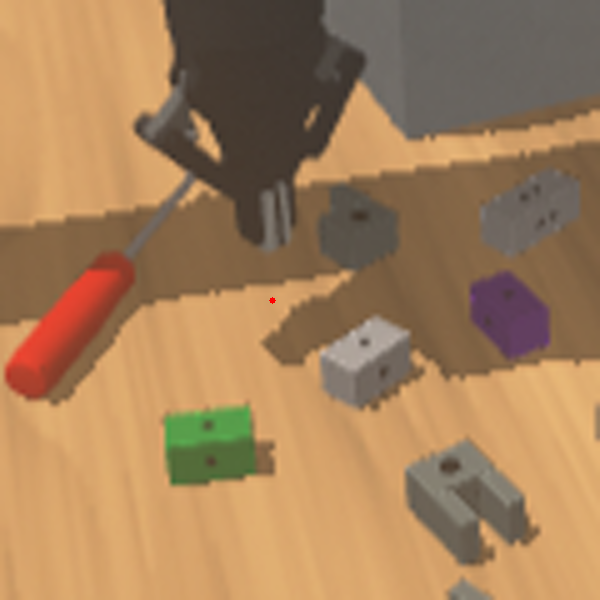

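```bash
python3 -m crank '[{"grip":1,"offset":[0,0,4],"angular":[0,0,0]},{"grip":1,"offset":[0,0,8],"angular":[0,0,0]},{"grip":1,"offset":[0,0,8],"angular":[0,0,0]},{"grip":1,"offset":[0,0,11],"angular":[0,0,0]},{"grip":1,"offset":[0,0,13],"angular":[0,0,0]},{"grip":1,"offset":[0,0,13],"angular":[0,0,0]}]'
python3 - <<'E'
from h import *
s=snap('side','s5.png'); a=snap('top','t5.png'); b=s['pixels'].copy(); p=manip.sense()['tcp_pos'];print(p,manip.sense()['force'])
u=proj(s,p);print(u)
c=cv2.resize(b[180:300,220:340],None,fx=5,fy=5,interpolation=cv2.INTER_CUBIC)
cv2.circle(c,(int((u[0]-220+.5)*5),int((u[1]-180+.5)*5)),3,(255,0,0),-1)
cv2.imwrite('pics/c8.png',cv2.cvtColor(c,cv2.COLOR_RGB2BGR))
E
```

```text
t: 4.15
tcp_pos: [0.4056, 0.1098, -0.0033]
tool_rot: [0.524, 0.852, -0.0, -0.0]
force: [-0.3, -0.0, 0.4]
finger_gap: -0.001
[ 0.40563828  0.10982491 -0.00307431] [-0.08986722  0.46775551 -0.74884227]
[274.27533118 243.79112183]
```

View pics/c8.png

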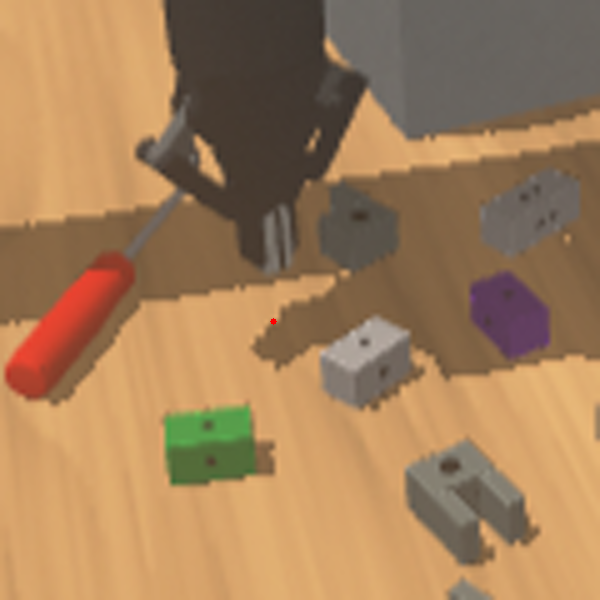

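```bash
python3 - <<'E'
from h import *
s=load('side');p=manip.sense()['tcp_pos']
for dz in(.02,.025,.03,.035,.04): print(dz,proj(s,p+[0,0,dz]))
E
python3 -m crank '[{"grip":1,"offset":[0,0,5],"angular":[0,0,0]},{"grip":1,"offset":[0,0,10],"angular":[0,0,0]},{"grip":1,"offset":[0,0,13],"angular":[0,0,0]},{"grip":1,"offset":[0,0,15],"angular":[0,0,0]},{"grip":1,"offset":[0,0,17],"angular":[0,0,0]},{"grip":1,"offset":[0,0,17],"angular":[0,0,0]}]'
```

```text
0.02 [273.6269114  237.52487943]
0.025 [273.46276382 235.938579  ]
0.03 [273.29778679 234.34426294]
0.035 [273.13197401 232.74187035]
0.04 [272.96531912 231.1313397 ]
t: 4.85
tcp_pos: [0.4056, 0.1098, -0.0203]
tool_rot: [0.524, 0.852, -0.0, -0.0]
force: [0.3, 0.3, 0.0]
finger_gap: 0.002
```

```bash
python3 -m crank '[{"grip":1,"offset":[0,0,2],"angular":[0,0,0]},{"grip":1,"offset":[0,0,3],"angular":[0,0,0]},{"grip":1,"offset":[0,0,4],"angular":[0,0,0]}]'
```

```text
t: 5.15
tcp_pos: [0.4058, 0.1098, -0.024]
tool_rot: [0.524, 0.852, 0.0, 0.0]
force: [-0.2, -0.1, 0.3]
finger_gap: -0.001
```

```bash
python3 -m crank '[{"grip":1,"offset":[0,0,2],"angular":[0,0,0]},{"grip":1,"offset":[0,0,3],"angular":[0,0,0]},{"grip":1,"offset":[0,0,4],"angular":[0,0,0]},{"grip":1,"offset":[0,0,4],"angular":[0,0,0]}]'
```

```text
t: 5.55
tcp_pos: [0.4057, 0.1098, -0.0281]
tool_rot: [0.524, 0.852, -0.0, -0.0]
force: [0.3, 0.4, 0.1]
finger_gap: -0.004
```

```bash
python3 -m crank '[{"grip":1,"offset":[0,0,1],"angular":[0,0,0]},{"grip":1,"offset":[0,0,2],"angular":[0,0,0]},{"grip":1,"offset":[0,0,3],"angular":[0,0,0]},{"grip":1,"offset":[0,0,3],"angular":[0,0,0]}]'
```

```text
t: 5.95
tcp_pos: [0.4057, 0.1098, -0.0311]
tool_rot: [0.524, 0.852, -0.0, -0.0]
force: [0.7, -0.3, 0.5]
finger_gap: 0.001
```

```bash
python3 -m crank '[{"grip":1,"offset":[0,0,1],"angular":[0,0,0]},{"grip":1,"offset":[0,0,2],"angular":[0,0,0]},{"grip":1,"offset":[0,0,2],"angular":[0,0,0]}]';  python3 - <<'E'
from h import *
s=snap('side','s6.png'); b=s['pixels'].copy(); p=manip.sense()['tcp_pos'];print(p,manip.sense()['force'])
p[2]=0;u=proj(s,p);print(u)
c=cv2.resize(b[180:300,220:340],None,fx=5,fy=5,interpolation=cv2.INTER_CUBIC)
cv2.circle(c,(int((u[0]-220+.5)*5),int((u[1]-180+.5)*5)),3,(255,0,0),-1)
cv2.imwrite('pics/c9.png',cv2.cvtColor(c,cv2.COLOR_RGB2BGR))
E
```

```text
t: 6.25
tcp_pos: [0.4056, 0.1098, -0.0331]
tool_rot: [0.524, 0.852, -0.0, -0.0]
force: [-1.1, 0.9, -0.2]
finger_gap: -0.004
[ 0.40566412  0.10981968 -0.0330505 ] [ 0.23169775 -0.12139505  0.40423002]
[274.1866181  242.83533609]
```

View pics/c9.png

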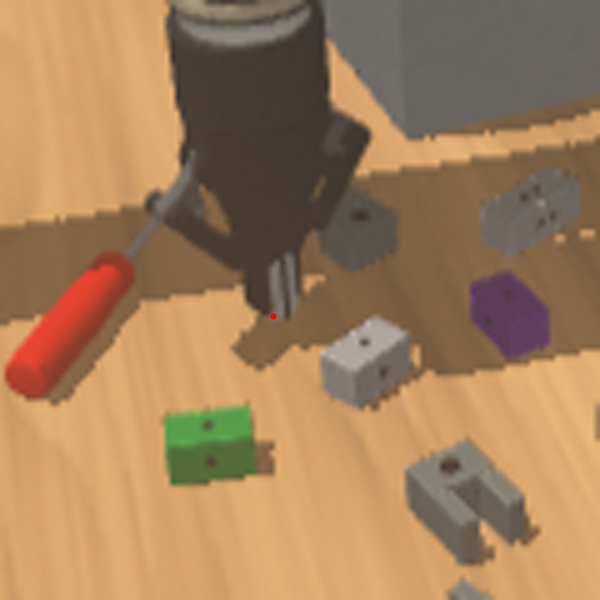

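```bash
python3 -m crank '[{"grip":1,"offset":[0,0,1],"angular":[0,0,0]},{"grip":1,"offset":[0,0,2],"angular":[0,0,0]},{"grip":1,"offset":[0,0,2],"angular":[0,0,0]}]'
python3 - <<'E'
from h import *
s=load('side')
for dz in(.013,.03,.045,.06): print(dz,proj(s,np.array([.2758,.5601,.1951])+[0,0,dz]))
E
```

```text
t: 6.6
tcp_pos: [0.4057, 0.1098, -0.0351]
tool_rot: [0.524, 0.852, -0.0, -0.0]
force: [-0.4, 0.4, -0.5]
finger_gap: 0.003
0.013 [204.64590203 120.34162239]
0.03 [203.72368516 115.20756083]
0.045 [202.8993676  110.61851319]
0.06 [202.06492435 105.97309497]
```

```bash
python3 -m crank '[{"grip":1,"offset":[0,0,1],"angular":[0,0,0]},{"grip":1,"offset":[0,0,1],"angular":[0,0,0]}]';python3 -m crank '[{"grip":1,"offset":[0,0,1],"angular":[0,0,0]},{"grip":1,"offset":[0,0,1],"angular":[0,0,0]}]'
```

```text
t: 6.8
tcp_pos: [0.4058, 0.1098, -0.0353]
tool_rot: [0.524, 0.852, 0.0, 0.0]
force: [-1.4, 0.2, 8.9]
finger_gap: 0.001
t: 7.0
tcp_pos: [0.4058, 0.1098, -0.0353]
tool_rot: [0.524, 0.852, 0.0, 0.001]
force: [-1.2, -0.1, 19.9]
finger_gap: -0.003
```

```bash
sed -i "s/d=(R0.inv()).apply(np.array(\[x,y,z\])-s\['tcp_pos'\])\*1000/d=(R0.inv()).apply(np.array([x,y,z-.0353])-s['tcp_pos'])*1000/; s/'pos',s\['tcp_pos'\].round(4)/'tip',(s['tcp_pos']+[0,0,.0353]).round(4)/" to.py; python3 to.py .4604 .1534 .06 116.9
```

```text
t 7.0 tip [ 0.4058  0.1098 -0.    ] phi 116.8 F [-1.2 -0.1 19.9] gap -0.003 q [-0.    0.75  2.1  -0.    0.29 -0.47]
offset [14.2, 68.5, -59.9] ang [0.1, 0.0, -0.1]
```

```bash
python3 -m crank '[{"grip":0.25,"offset":[0,0,-40],"angular":[0,0,0]},{"grip":0.25,"offset":[14,40,-62],"angular":[0,0,0]},{"grip":0.25,"offset":[14,68,-62],"angular":[0,0,0]},{"grip":0.25,"offset":[14,68,-62],"angular":[0,0,0]},{"grip":0.25,"offset":[14,68,-40],"angular":[0,0,0]},{"grip":0.25,"offset":[14,68,-18],"angular":[0,0,0]},{"grip":0.25,"offset":[14,68,-6],"angular":[0,0,0]},{"grip":0.25,"offset":[14,68,-6],"angular":[0,0,0]},{"grip":0.9,"offset":[14,68,-6],"angular":[0,0,0]},{"grip":0.9,"offset":[14,68,-6],"angular":[0,0,0]}]' 60; python3 to.py .4604 .1534 .004 116.9
```

```text
t: 8.0
tcp_pos: [0.4604, 0.1529, -0.0304]
tool_rot: [0.524, 0.852, 0.0, 0.0]
force: [0.6, 0.1, -0.4]
finger_gap: 0.419
t 8.0 tip [0.4604 0.1529 0.0049] phi 116.8 F [ 0.6  0.1 -0.4] gap 0.419 q [ 0.09  0.75  1.93 -0.    0.46 -0.38]
offset [0.5, 0.2, 0.9] ang [0.0, 0.0, -0.1]
```

```bash
python3 -m crank '[{"grip":0.9,"offset":[0,0,0],"angular":[0,0,0]},{"grip":0.9,"offset":[0,0,0],"angular":[0,0,0]},{"grip":0.9,"offset":[0,0,0],"angular":[0,0,0]},{"grip":0.9,"offset":[0,0,0],"angular":[0,0,0]}]' 60; python3 to.py .4604 .1534 .22 116.9
```

```text
t: 8.4
tcp_pos: [0.4607, 0.153, -0.0301]
tool_rot: [0.524, 0.852, 0.0, 0.001]
force: [-0.1, -0.2, 7.3]
finger_gap: 0.382
t 8.4 tip [0.4607 0.153  0.0052] phi 116.8 F [-0.1 -0.2  7.3] gap 0.382 q [ 0.09  0.75  1.93 -0.    0.46 -0.38]
offset [0.4, 0.2, -214.8] ang [0.1, 0.0, -0.1]
```

```bash
python3 to.py .575 .3574 .225 186.8; python3 -m crank '[{"grip":0.9,"offset":[0,0,-40],"angular":[0,0,0]},{"grip":0.9,"offset":[0,0,-90],"angular":[0,0,0]},{"grip":0.9,"offset":[0,0,-140],"angular":[0,0,0]},{"grip":0.9,"offset":[0,0,-190],"angular":[0,0,0]},{"grip":0.9,"offset":[0,0,-225],"angular":[0,0,0]},{"grip":0.9,"offset":[0,0,-225],"angular":[0,0,0]}]'; python3 to.py .575 .3574 .225 186.8
```

```text
t 8.4 tip [0.4607 0.153  0.0052] phi 116.8 F [-0.1 -0.2  7.3] gap 0.382 q [ 0.09  0.75  1.93 -0.    0.46 -0.38]
offset [130.9, 194.4, -219.6] ang [0.1, 0.1, -70.0]
t: 9.0
tcp_pos: [0.4638, 0.1535, 0.1993]
tool_rot: [0.524, 0.852, 0.004, 0.005]
force: [0.8, 0.0, 0.1]
finger_gap: 0.387
t 9.0 tip [0.4638 0.1535 0.2346] phi 116.8 F [0.8 0.  0.1] gap 0.387 q [ 0.09  0.33  1.77  0.    1.02 -0.38]
offset [132.0, 191.0, 11.2] ang [0.4, 0.6, -70.0]
```

```bash
python3 -m crank '[{"grip":0.9,"offset":[132,191,6],"angular":[0,0,-70]},{"grip":0.9,"offset":[132,191,6],"angular":[0,0,-70]},{"grip":0.9,"offset":[132,191,6],"angular":[0,0,-70]},{"grip":0.9,"offset":[132,191,6],"angular":[0,0,-70]},{"grip":0.9,"offset":[132,191,6],"angular":[0,0,-70]},{"grip":0.9,"offset":[132,191,6],"angular":[0,0,-70]},{"grip":0.9,"offset":[132,191,6],"angular":[0,0,-70]},{"grip":0.9,"offset":[132,191,6],"angular":[0,0,-70]},{"grip":0.9,"offset":[132,191,6],"angular":[0,0,-70]},{"grip":0.9,"offset":[132,191,6],"angular":[0,0,-70]}]'; python3 to.py .575 .3574 .142 186.8
python3 - <<'E'
from h import *
s=snap('side','s7.png'); b=s['pixels']
cv2.imwrite('pics/c10.png',cv2.cvtColor(cv2.resize(b[60:220,230:400],None,fx=3.5,fy=3.5,interpolation=cv2.INTER_CUBIC),cv2.COLOR_RGB2BGR))
E
```

```text
t: 10.0
tcp_pos: [0.5705, 0.3565, 0.1868]
tool_rot: [-0.058, 0.998, -0.0, -0.001]
force: [-0.1, -0.5, -0.3]
finger_gap: 0.382
t 10.0 tip [0.5705 0.3565 0.2221] phi -173.4 F [-0.1 -0.5 -0.3] gap 0.382 q [ 0.39  0.6   1.31 -0.    1.23 -1.29]
offset [-4.7, 0.4, 80.1] ang [-0.0, -0.1, -0.2]
```

View pics/c10.png

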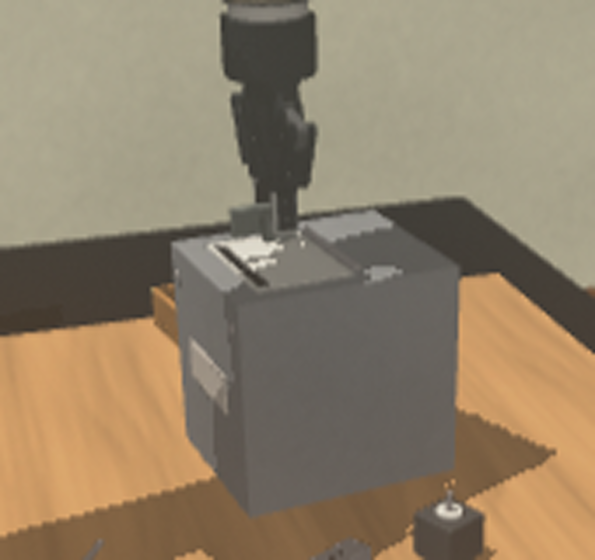

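```bash
python3 -m crank '[{"grip":0.9,"offset":[-3,0,15],"angular":[0,0,0]},{"grip":0.9,"offset":[-3,0,30],"angular":[0,0,0]},{"grip":0.9,"offset":[-3,0,45],"angular":[0,0,0]},{"grip":0.9,"offset":[-3,0,60],"angular":[0,0,0]},{"grip":0.9,"offset":[-3,0,72],"angular":[0,0,0]},{"grip":0.9,"offset":[-3,0,80],"angular":[0,0,0]},{"grip":0.9,"offset":[-3,0,80],"angular":[0,0,0]},{"grip":0.9,"offset":[-3,0,80],"angular":[0,0,0]}]'; python3 to.py .575 .3574 .142 186.8
python3 - <<'E'
from h import *
s=snap('side','s8.png'); b=s['pixels']; a=snap('top','t8.png')['pixels']
c=np.hstack([cv2.resize(b[60:220,230:400],None,fx=2.3,fy=2.3,interpolation=cv2.INTER_CUBIC),cv2.resize(a[90:250,70:240],None,fx=2.3,fy=2.3,interpolation=cv2.INTER_CUBIC)])
cv2.imwrite('pics/c11.png',cv2.cvtColor(c,cv2.COLOR_RGB2BGR))
E
```

```text
t: 10.85
tcp_pos: [0.5718, 0.3565, 0.1063]
tool_rot: [-0.059, 0.998, -0.001, -0.003]
force: [-3.9, -1.1, -0.6]
finger_gap: 0.383
t 10.85 tip [0.5718 0.3565 0.1416] phi -173.2 F [-3.9 -1.1 -0.6] gap 0.383 q [ 0.39  0.7   1.37  0.    1.08 -1.3 ]
offset [-3.3, 0.5, -0.4] ang [-0.1, -0.3, -0.0]
```

View pics/c11.png

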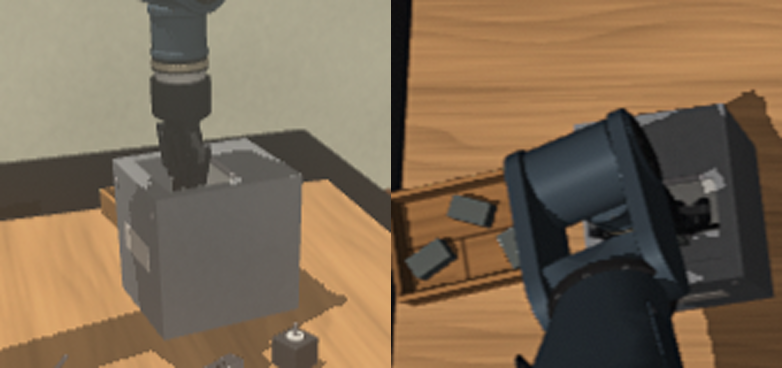

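```bash
python3 -m crank '[{"grip":0.25,"offset":[0,0,0],"angular":[0,0,0]},{"grip":0.25,"offset":[0,0,0],"angular":[0,0,0]},{"grip":0.25,"offset":[0,0,0],"angular":[0,0,0]},{"grip":0.25,"offset":[0,0,0],"angular":[0,0,0]},{"grip":0.25,"offset":[0,0,0],"angular":[0,0,0]},{"grip":0.25,"offset":[0,0,0],"angular":[0,0,0]},{"grip":0.25,"offset":[0,0,-40],"angular":[0,0,0]},{"grip":0.25,"offset":[0,0,-85],"angular":[0,0,0]},{"grip":0.25,"offset":[0,0,-95],"angular":[0,0,0]}]'; python3 to.py .662 .049 .12 104.6
python3 - <<'E'
from h import *
s=snap('side','s9.png'); b=s['pixels']
cv2.imwrite('pics/c12.png',cv2.cvtColor(cv2.resize(b[60:220,230:400],None,fx=3.5,fy=3.5,interpolation=cv2.INTER_CUBIC),cv2.COLOR_RGB2BGR))
E
```

```text
t: 11.85
tcp_pos: [0.5799, 0.3603, 0.2101]
tool_rot: [-0.059, 0.998, 0.004, 0.008]
force: [1.4, -0.5, 0.2]
finger_gap: 0.745
t 11.85 tip [0.5799 0.3603 0.2454] phi -173.2 F [ 1.4 -0.5  0.2] gap 0.745 q [ 0.39  0.59  1.28  0.    1.26 -1.3 ]
offset [-42.8, -319.6, 124.2] ang [1.0, 0.5, 82.2]
```

View pics/c12.png

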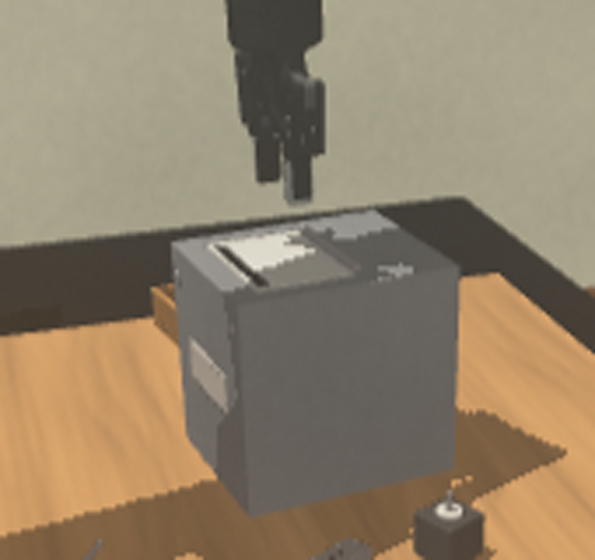

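```bash
python3 -m crank '[{"grip":0.25,"offset":[-43,-320,10],"angular":[0,0,82]},{"grip":0.25,"offset":[-43,-320,10],"angular":[0,0,82]},{"grip":0.25,"offset":[-43,-320,10],"angular":[0,0,82]},{"grip":0.25,"offset":[-43,-320,10],"angular":[0,0,82]},{"grip":0.25,"offset":[-43,-320,60],"angular":[0,0,82]},{"grip":0.25,"offset":[-43,-320,90],"angular":[0,0,82]},{"grip":0.25,"offset":[-43,-320,110],"angular":[0,0,82]},{"grip":0.25,"offset":[-43,-320,120],"angular":[0,0,82]},{"grip":0.25,"offset":[-43,-320,120],"angular":[0,0,82]},{"grip":0.25,"offset":[-43,-320,120],"angular":[0,0,82]}]'; python3 to.py .662 .049 .004 104.6
```

```text
t: 12.9
tcp_pos: [0.6546, 0.0439, 0.0802]
tool_rot: [0.613, 0.79, -0.0, -0.001]
force: [0.1, -0.4, 1.3]
finger_gap: 0.746
t 12.9 tip [0.6546 0.0439 0.1155] phi 104.4 F [ 0.1 -0.4  1.3] gap 0.746 q [-0.1   0.71  1.44  0.    0.99 -0.36]
offset [3.0, 8.6, 111.5] ang [-0.1, -0.1, -0.2]
```

```bash
python3 show.py t9.png | sed 's/np.float64//g'
```

```text
fork [ 0.6475 -0.0458] yaw -42.8 nd 1 0.036 -0.015 0.017 -0.018 tip y 0.01
fork [ 0.5579 -0.1617] yaw 46.1 nd 1 0.036 -0.012 0.019 -0.017 tip y -0.009
fork [ 0.5442 -0.054 ] yaw -1.2 nd 1 0.036 -0.014 0.017 -0.015 tip y -0.011
fork [ 0.4547 -0.0613] yaw 287.6 nd 1 0.035 -0.013 0.017 -0.017 tip y -0.001
fork [ 0.445 -0.171] yaw 118.9 nd 1 0.038 -0.011 0.017 -0.018 tip y -0.0
```

```bash
python3 -m crank '[{"grip":0.25,"offset":[3,8,40],"angular":[0,0,0]},{"grip":0.25,"offset":[3,8,75],"angular":[0,0,0]},{"grip":0.25,"offset":[3,8,98],"angular":[0,0,0]},{"grip":0.25,"offset":[3,8,111],"angular":[0,0,0]},{"grip":0.25,"offset":[3,8,111],"angular":[0,0,0]},{"grip":0.25,"offset":[3,8,111],"angular":[0,0,0]}]'; python3 to.py .662 .049 .004 104.6
```

```text
t: 13.55
tcp_pos: [0.6625, 0.0495, -0.0275]
tool_rot: [0.61, 0.792, 0.001, 0.001]
force: [0.1, -0.1, 0.8]
finger_gap: 0.747
t 13.55 tip [0.6625 0.0495 0.0078] phi 104.8 F [ 0.1 -0.1  0.8] gap 0.747 q [-0.09  0.86  1.46  0.    0.81 -0.35]
offset [-0.3, -0.7, 3.8] ang [0.1, 0.0, 0.2]
```

```bash
python3 -m crank '[{"grip":0.9,"offset":[0,0,2],"angular":[0,0,0]},{"grip":0.9,"offset":[0,0,2],"angular":[0,0,0]},{"grip":0.9,"offset":[0,0,2],"angular":[0,0,0]},{"grip":0.9,"offset":[0,0,2],"angular":[0,0,0]},{"grip":0.9,"offset":[0,0,2],"angular":[0,0,0]},{"grip":0.9,"offset":[0,0,-40],"angular":[0,0,0]},{"grip":0.9,"offset":[0,0,-90],"angular":[0,0,0]},{"grip":0.9,"offset":[0,0,-140],"angular":[0,0,0]},{"grip":0.9,"offset":[0,0,-190],"angular":[0,0,0]},{"grip":0.9,"offset":[0,0,-215],"angular":[0,0,0]}]' 60; python3 to.py .575 .3574 .225 186.8
```

```text
t: 14.55
tcp_pos: [0.6638, 0.0493, 0.1925]
tool_rot: [0.61, 0.792, 0.002, 0.003]
force: [0.6, 0.4, -0.3]
finger_gap: 0.38
t 14.55 tip [0.6638 0.0493 0.2278] phi 104.8 F [ 0.6  0.4 -0.3] gap 0.38 q [-0.09  0.58  1.33  0.    1.22 -0.35]
offset [320.5, -7.3, 1.9] ang [0.2, 0.4, -82.0]
```

```bash
python3 -m crank '[{"grip":0.9,"offset":[321,-7,-5],"angular":[0,0,-82]},{"grip":0.9,"offset":[321,-7,-5],"angular":[0,0,-82]},{"grip":0.9,"offset":[321,-7,-5],"angular":[0,0,-82]},{"grip":0.9,"offset":[321,-7,-5],"angular":[0,0,-82]},{"grip":0.9,"offset":[321,-7,-5],"angular":[0,0,-82]},{"grip":0.9,"offset":[321,-7,-5],"angular":[0,0,-82]},{"grip":0.9,"offset":[321,-7,-5],"angular":[0,0,-82]},{"grip":0.9,"offset":[321,-7,-5],"angular":[0,0,-82]},{"grip":0.9,"offset":[321,-7,-5],"angular":[0,0,-82]},{"grip":0.9,"offset":[321,-7,-5],"angular":[0,0,-82]}]'; python3 to.py .575 .3574 .142 186.8
python3 - <<'E'
from h import *
s=snap('side','s10.png'); b=s['pixels']
cv2.imwrite('pics/c13.png',cv2.cvtColor(cv2.resize(b[60:220,230:400],None,fx=3.5,fy=3.5,interpolation=cv2.INTER_CUBIC),cv2.COLOR_RGB2BGR))
E
```

```text
t: 15.55
tcp_pos: [0.5722, 0.3584, 0.1916]
tool_rot: [-0.062, 0.998, -0.0, -0.0]
force: [-0.2, 0.3, -0.5]
finger_gap: 0.384
t 15.55 tip [0.5722 0.3584 0.2269] phi -172.9 F [-0.2  0.3 -0.5] gap 0.384 q [ 0.39  0.6   1.3  -0.    1.24 -1.3 ]
offset [-2.8, -1.3, 84.9] ang [-0.0, -0.1, 0.3]
```

View pics/c13.png

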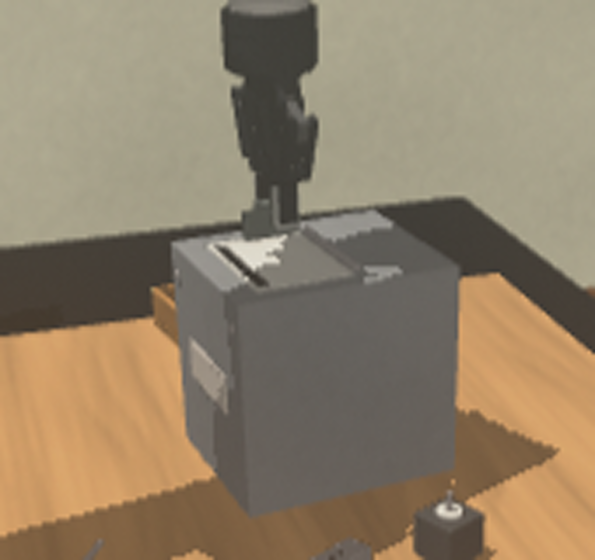

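```bash
python3 -m crank '[{"grip":0.9,"offset":[-3,-1,16],"angular":[0,0,0]},{"grip":0.9,"offset":[-3,-1,32],"angular":[0,0,0]},{"grip":0.9,"offset":[-3,-1,48],"angular":[0,0,0]},{"grip":0.9,"offset":[-3,-1,64],"angular":[0,0,0]},{"grip":0.9,"offset":[-3,-1,77],"angular":[0,0,0]},{"grip":0.9,"offset":[-3,-1,85],"angular":[0,0,0]},{"grip":0.9,"offset":[-3,-1,85],"angular":[0,0,0]},{"grip":0.9,"offset":[-3,-1,85],"angular":[0,0,0]}]'; python3 to.py .575 .3574 .142 186.8;  python3 -m crank '[{"grip":0.25,"offset":[0,0,0],"angular":[0,0,0]},{"grip":0.25,"offset":[0,0,0],"angular":[0,0,0]},{"grip":0.25,"offset":[0,0,0],"angular":[0,0,0]},{"grip":0.25,"offset":[0,0,0],"angular":[0,0,0]},{"grip":0.25,"offset":[0,0,0],"angular":[0,0,0]},{"grip":0.25,"offset":[0,0,0],"angular":[0,0,0]},{"grip":0.25,"offset":[0,0,-40],"angular":[0,0,0]},{"grip":0.25,"offset":[0,0,-85],"angular":[0,0,0]},{"grip":0.25,"offset":[0,0,-90],"angular":[0,0,0]}]'; python3 to.py .6475 -.0458 .12 136.8
python3 - <<'E'
from h import *
s=snap('side','s11.png'); b=s['pixels']
cv2.imwrite('pics/c14.png',cv2.cvtColor(cv2.resize(b[60:220,230:400],None,fx=3.5,fy=3.5,interpolation=cv2.INTER_CUBIC),cv2.COLOR_RGB2BGR))
E
```

```text
t: 16.4
tcp_pos: [0.5739, 0.3566, 0.1055]
tool_rot: [-0.059, 0.998, -0.001, -0.003]
force: [-3.2, -0.7, -1.2]
finger_gap: 0.38
t 16.4 tip [0.5739 0.3566 0.1408] phi -173.2 F [-3.2 -0.7 -1.2] gap 0.38 q [ 0.39  0.7   1.37  0.    1.08 -1.3 ]
offset [-1.1, 0.6, -1.2] ang [-0.1, -0.3, -0.0]
t: 17.3
tcp_pos: [0.5826, 0.3603, 0.2053]
tool_rot: [-0.059, 0.998, 0.003, 0.009]
force: [0.9, 0.4, 0.2]
finger_gap: 0.745
t 17.3 tip [0.5826 0.3603 0.2406] phi -173.3 F [0.9 0.4 0.2] gap 0.745 q [ 0.39  0.59  1.28  0.    1.25 -1.3 ]
offset [-14.4, -411.6, 118.6] ang [0.8, 0.9, 49.9]
```

View pics/c14.png

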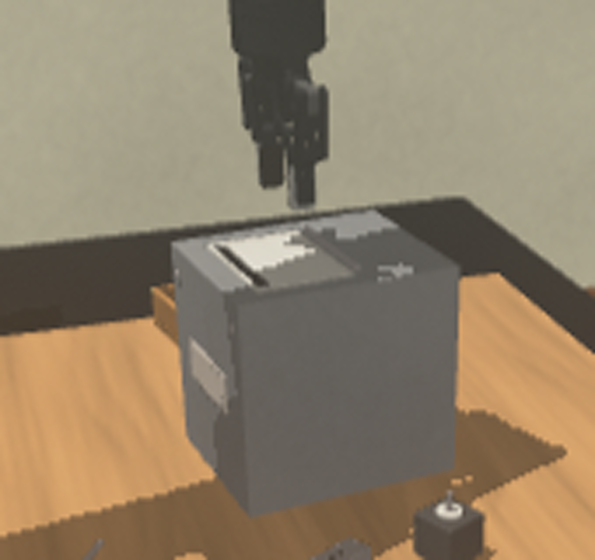

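Two are in. Next is fork C at (341,170), flipped grip, φ=136.8.

```bash
python3 -m crank '[{"grip":0.25,"offset":[-14,-410,10],"angular":[0,0,50]},{"grip":0.25,"offset":[-14,-410,10],"angular":[0,0,50]},{"grip":0.25,"offset":[-14,-410,10],"angular":[0,0,50]},{"grip":0.25,"offset":[-14,-410,10],"angular":[0,0,50]},{"grip":0.25,"offset":[-14,-410,60],"angular":[0,0,50]},{"grip":0.25,"offset":[-14,-410,110],"angular":[0,0,50]},{"grip":0.25,"offset":[-14,-410,115],"angular":[0,0,50]},{"grip":0.25,"offset":[-14,-410,115],"angular":[0,0,50]},{"grip":0.25,"offset":[-14,-410,115],"angular":[0,0,50]},{"grip":0.25,"offset":[-14,-410,115],"angular":[0,0,50]}]'; python3 to.py .6475 -.0458 .004 136.8; python3 show.py t10.png | sed 's/np.float64//g'
```

```text
t: 18.35
tcp_pos: [0.638, -0.0529, 0.0781]
tool_rot: [0.371, 0.929, -0.001, -0.001]
force: [0.4, 0.1, 0.7]
finger_gap: 0.751
t 18.35 tip [ 0.638  -0.0529  0.1134] phi 136.4 F [0.4 0.1 0.7] gap 0.751 q [-0.26  0.69  1.49 -0.    0.97 -1.07]
offset [-2.2, 11.9, 109.4] ang [-0.1, -0.1, -0.4]
fork [0.6418 0.1435] yaw 25.0 nd 1 0.039 -0.008 0.025 -0.015 tip y 0.006
fork [ 0.558  -0.1618] yaw 46.3 nd 1 0.036 -0.012 0.019 -0.017 tip y -0.01
fork [ 0.445 -0.171] yaw 119.0 nd 1 0.038 -0.011 0.017 -0.018 tip y 0.0
```

```bash
python3 -m crank '[{"grip":0.25,"offset":[-2,12,40],"angular":[0,0,0]},{"grip":0.25,"offset":[-2,12,75],"angular":[0,0,0]},{"grip":0.25,"offset":[-2,12,98],"angular":[0,0,0]},{"grip":0.25,"offset":[-2,12,110],"angular":[0,0,0]},{"grip":0.25,"offset":[-2,12,110],"angular":[0,0,0]},{"grip":0.25,"offset":[-2,12,110],"angular":[0,0,0]}]'; python3 to.py .6475 -.0458 .004 136.8
```

```text
t: 19.0
tcp_pos: [0.6492, -0.0403, -0.0269]
tool_rot: [0.368, 0.93, 0.0, 0.001]
force: [0.3, -0.9, -0.4]
finger_gap: 0.753
t 19.0 tip [ 0.6492 -0.0403  0.0084] phi 136.8 F [ 0.3 -0.9 -0.4] gap 0.753 q [-0.23  0.85  1.5   0.    0.79 -1.05]
offset [-2.6, -5.2, 4.4] ang [0.1, 0.1, 0.0]
```

```bash
python3 -m crank '[{"grip":0.25,"offset":[-2,-5,3],"angular":[0,0,0]},{"grip":0.25,"offset":[-2,-5,3],"angular":[0,0,0]},{"grip":0.9,"offset":[-2,-5,3],"angular":[0,0,0]},{"grip":0.9,"offset":[-2,-5,3],"angular":[0,0,0]},{"grip":0.9,"offset":[-2,-5,3],"angular":[0,0,0]},{"grip":0.9,"offset":[-2,-5,3],"angular":[0,0,0]},{"grip":0.9,"offset":[-2,-5,3],"angular":[0,0,0]},{"grip":0.9,"offset":[-2,-5,3],"angular":[0,0,0]},{"grip":0.9,"offset":[-2,-5,-40],"angular":[0,0,0]},{"grip":0.9,"offset":[-2,-5,-90],"angular":[0,0,0]}]' 60; python3 to.py .561 .3557 .225 186.8
```

```text
t: 20.0
tcp_pos: [0.6432, -0.045, 0.0596]
tool_rot: [0.368, 0.93, -0.0, -0.004]
force: [0.5, -0.0, -0.3]
finger_gap: 0.383
t 20.0 tip [ 0.6432 -0.045   0.0949] phi 136.8 F [ 0.5 -0.  -0.3] gap 0.383 q [-0.24  0.72  1.48  0.    0.95 -1.06]
offset [335.3, 235.1, -128.6] ang [-0.0, -0.5, -50.0]
```

```bash
python3 -m crank '[{"grip":0.9,"offset":[0,0,-50],"angular":[0,0,0]},{"grip":0.9,"offset":[40,30,-100],"angular":[0,0,0]},{"grip":0.9,"offset":[75,55,-130],"angular":[0,0,-8]},{"grip":0.9,"offset":[335,235,-132],"angular":[0,0,-50]},{"grip":0.9,"offset":[335,235,-132],"angular":[0,0,-50]},{"grip":0.9,"offset":[335,235,-132],"angular":[0,0,-50]},{"grip":0.9,"offset":[335,235,-132],"angular":[0,0,-50]},{"grip":0.9,"offset":[335,235,-132],"angular":[0,0,-50]},{"grip":0.9,"offset":[335,235,-132],"angular":[0,0,-50]},{"grip":0.9,"offset":[335,235,-132],"angular":[0,0,-50]}]'; python3 -m crank '[{"grip":0.9,"offset":[0,0,0],"angular":[0,0,0]},{"grip":0.9,"offset":[0,0,0],"angular":[0,0,0]}]';python3 to.py .561 .3557 .142 186.8
python3 - <<'E'
from h import *
s=snap('side','s12.png'); b=s['pixels']
cv2.imwrite('pics/c15.png',cv2.cvtColor(cv2.resize(b[60:220,230:400],None,fx=3.5,fy=3.5,interpolation=cv2.INTER_CUBIC),cv2.COLOR_RGB2BGR))
E
```

```text
t: 21.0
tcp_pos: [0.5611, 0.3582, 0.1935]
tool_rot: [-0.06, 0.998, 0.0, -0.001]
force: [0.7, 0.1, -0.2]
finger_gap: 0.38
t: 21.2
tcp_pos: [0.5619, 0.3554, 0.1932]
tool_rot: [-0.06, 0.998, -0.001, -0.001]
force: [0.4, -0.3, -0.4]
finger_gap: 0.382
t 21.2 tip [0.5619 0.3554 0.2285] phi -173.1 F [ 0.4 -0.3 -0.4] gap 0.382 q [ 0.4   0.59  1.33 -0.    1.23 -1.29]
offset [0.8, 0.5, 86.5] ang [-0.1, -0.1, 0.1]
```

View pics/c15.png

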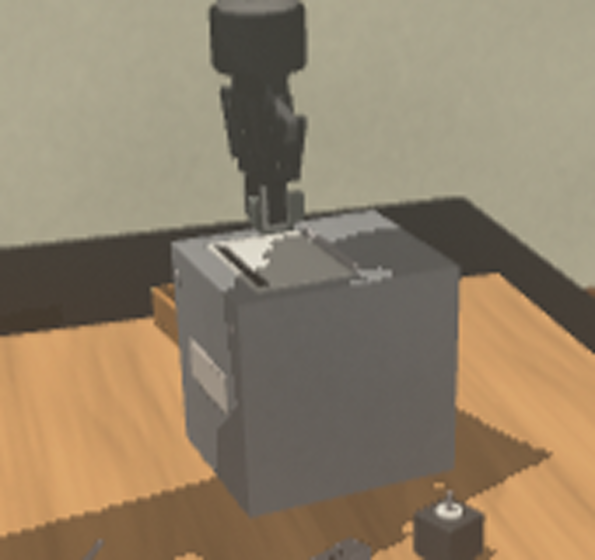

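Held with the prong towards the hinge, as planned. Pressing in.

```bash
python3 -m crank '[{"grip":0.9,"offset":[1,0,16],"angular":[0,0,0]},{"grip":0.9,"offset":[1,0,32],"angular":[0,0,0]},{"grip":0.9,"offset":[1,0,48],"angular":[0,0,0]},{"grip":0.9,"offset":[1,0,64],"angular":[0,0,0]},{"grip":0.9,"offset":[1,0,78],"angular":[0,0,0]},{"grip":0.9,"offset":[1,0,87],"angular":[0,0,0]},{"grip":0.9,"offset":[1,0,87],"angular":[0,0,0]},{"grip":0.9,"offset":[1,0,87],"angular":[0,0,0]}]'; python3 to.py .561 .3557 .142 186.8
```

```text
t: 22.05
tcp_pos: [0.5597, 0.3526, 0.1056]
tool_rot: [-0.058, 0.998, -0.001, -0.003]
force: [-4.8, -2.1, -0.4]
finger_gap: 0.381
t 22.05 tip [0.5597 0.3526 0.1409] phi -173.3 F [-4.8 -2.1 -0.4] gap 0.381 q [ 0.39  0.68  1.41 -0.    1.06 -1.29]
offset [-1.6, 2.9, -1.1] ang [-0.1, -0.4, -0.1]
```

```bash
python3 -m crank '[{"grip":0.25,"offset":[0,0,0],"angular":[0,0,0]},{"grip":0.25,"offset":[0,0,0],"angular":[0,0,0]},{"grip":0.25,"offset":[0,0,0],"angular":[0,0,0]},{"grip":0.25,"offset":[0,0,0],"angular":[0,0,0]},{"grip":0.25,"offset":[0,0,0],"angular":[0,0,0]},{"grip":0.25,"offset":[0,0,0],"angular":[0,0,0]},{"grip":0.25,"offset":[0,0,0],"angular":[0,0,0]},{"grip":0.25,"offset":[0,0,-40],"angular":[0,0,0]},{"grip":0.25,"offset":[0,0,-85],"angular":[0,0,0]},{"grip":0.25,"offset":[0,0,-90],"angular":[0,0,0]}]'; python3 to.py .5443 -.054 .12 178.7
python3 - <<'E'
from h import *
s=snap('side','s13.png'); b=s['pixels']
cv2.imwrite('pics/c16.png',cv2.cvtColor(cv2.resize(b[60:220,230:400],None,fx=3.5,fy=3.5,interpolation=cv2.INTER_CUBIC),cv2.COLOR_RGB2BGR))
E
```

```text
t: 23.05
tcp_pos: [0.567, 0.3578, 0.2039]
tool_rot: [-0.059, 0.998, 0.003, 0.007]
force: [0.5, 1.4, -0.3]
finger_gap: 0.746
t 23.05 tip [0.567  0.3578 0.2392] phi -173.2 F [ 0.5  1.4 -0.3] gap 0.746 q [ 0.4   0.58  1.32  0.    1.23 -1.29]
offset [72.9, -406.9, 115.8] ang [0.4, 0.8, 8.1]
```

View pics/c16.png

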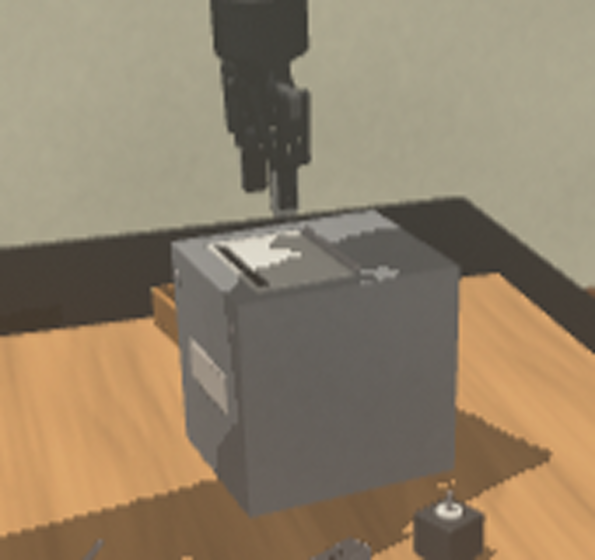

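Three are in and the flap is shut. Next is fork E.

```bash
python3 -m crank '[{"grip":0.25,"offset":[73,-407,10],"angular":[0,0,8]},{"grip":0.25,"offset":[73,-407,10],"angular":[0,0,8]},{"grip":0.25,"offset":[73,-407,10],"angular":[0,0,8]},{"grip":0.25,"offset":[73,-407,10],"angular":[0,0,8]},{"grip":0.25,"offset":[73,-407,60],"angular":[0,0,8]},{"grip":0.25,"offset":[73,-407,110],"angular":[0,0,8]},{"grip":0.25,"offset":[73,-407,112],"angular":[0,0,8]},{"grip":0.25,"offset":[73,-407,112],"angular":[0,0,8]},{"grip":0.25,"offset":[73,-407,112],"angular":[0,0,8]},{"grip":0.25,"offset":[73,-407,112],"angular":[0,0,8]}]'; python3 -m crank '[{"grip":0.25,"offset":[0,0,0],"angular":[0,0,0]},{"grip":0.25,"offset":[0,0,0],"angular":[0,0,0]}]';  python3 to.py .5443 -.054 .004 178.7
python3 - <<'E'
from h import *
s=snap('side','s14.png'); b=s['pixels']
cv2.imwrite('pics/c17.png',cv2.cvtColor(cv2.resize(b[150:350,240:460],None,fx=3,fy=3,interpolation=cv2.INTER_CUBIC),cv2.COLOR_RGB2BGR))
E
```

```text
t: 24.1
tcp_pos: [0.5358, -0.0614, 0.0814]
tool_rot: [0.014, 1.0, 0.001, -0.002]
force: [0.5, 0.4, 0.1]
finger_gap: 0.75
t: 24.3
tcp_pos: [0.5377, -0.057, 0.085]
tool_rot: [0.011, 1.0, 0.0, 0.0]
force: [-0.0, -0.8, 0.9]
finger_gap: 0.747
t 24.3 tip [ 0.5377 -0.057   0.1203] phi 178.8 F [-0.  -0.8  0.9] gap 0.747 q [-0.31  0.58  1.74  0.    0.82 -1.86]
offset [-6.5, 3.1, 116.3] ang [0.0, 0.0, 0.1]
```

View pics/c17.png

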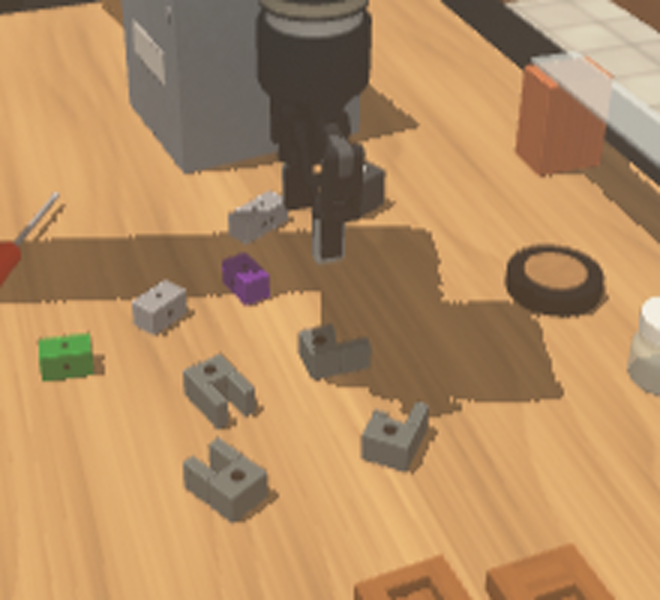

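```bash
python3 -m crank '[{"grip":0.25,"offset":[-6,3,40],"angular":[0,0,0]},{"grip":0.25,"offset":[-6,3,75],"angular":[0,0,0]},{"grip":0.25,"offset":[-6,3,100],"angular":[0,0,0]},{"grip":0.25,"offset":[-6,3,115],"angular":[0,0,0]},{"grip":0.25,"offset":[-6,3,115],"angular":[0,0,0]},{"grip":0.25,"offset":[-6,3,115],"angular":[0,0,0]}]'; python3 to.py .5443 -.054 .004 178.7
```

```text
t: 24.95
tcp_pos: [0.5442, -0.0546, -0.0292]
tool_rot: [0.01, 1.0, -0.0, 0.001]
force: [-0.9, -0.2, 0.5]
finger_gap: 0.751
t 24.95 tip [ 0.5442 -0.0546  0.0061] phi 178.8 F [-0.9 -0.2  0.5] gap 0.751 q [-0.3   0.78  1.78  0.    0.58 -1.85]
offset [-0.1, 0.6, 2.1] ang [-0.0, 0.1, 0.1]
```

```bash
python3 -m crank '[{"grip":0.9,"offset":[0,0,1],"angular":[0,0,0]},{"grip":0.9,"offset":[0,0,1],"angular":[0,0,0]},{"grip":0.9,"offset":[0,0,1],"angular":[0,0,0]},{"grip":0.9,"offset":[0,0,1],"angular":[0,0,0]},{"grip":0.9,"offset":[0,0,1],"angular":[0,0,0]},{"grip":0.9,"offset":[0,0,1],"angular":[0,0,0]},{"grip":0.9,"offset":[0,0,-40],"angular":[0,0,0]},{"grip":0.9,"offset":[0,0,-90],"angular":[0,0,0]},{"grip":0.9,"offset":[0,0,-140],"angular":[0,0,0]},{"grip":0.9,"offset":[0,0,-185],"angular":[0,0,0]}]' 60; python3 to.py .561 .3557 .227 186.8
```

```text
t: 25.95
tcp_pos: [0.5435, -0.0552, 0.1579]
tool_rot: [0.011, 1.0, -0.0, 0.001]
force: [0.3, -0.6, -0.5]
finger_gap: 0.382
t 25.95 tip [ 0.5435 -0.0552  0.1932] phi 178.8 F [ 0.3 -0.6 -0.5] gap 0.382 q [-0.31  0.47  1.67  0.    1.   -1.85]
offset [-8.6, 411.1, -34.0] ang [-0.0, 0.1, -8.0]
```

```bash
python3 -m crank '[{"grip":0.9,"offset":[-3,40,-35],"angular":[0,0,0]},{"grip":0.9,"offset":[-9,411,-35],"angular":[0,0,-8]},{"grip":0.9,"offset":[-9,411,-35],"angular":[0,0,-8]},{"grip":0.9,"offset":[-9,411,-35],"angular":[0,0,-8]},{"grip":0.9,"offset":[-9,411,-35],"angular":[0,0,-8]},{"grip":0.9,"offset":[-9,411,-35],"angular":[0,0,-8]},{"grip":0.9,"offset":[-9,411,-35],"angular":[0,0,-8]},{"grip":0.9,"offset":[-9,411,-35],"angular":[0,0,-8]},{"grip":0.9,"offset":[-9,411,-35],"angular":[0,0,-8]},{"grip":0.9,"offset":[-9,411,-35],"angular":[0,0,-8]}]'; python3 -m crank '[{"grip":0.9,"offset":[0,0,0],"angular":[0,0,0]},{"grip":0.9,"offset":[0,0,0],"angular":[0,0,0]},{"grip":0.9,"offset":[0,0,0],"angular":[0,0,0]}]';python3 to.py .561 .3557 .142 186.8
```

```text
t: 26.95
tcp_pos: [0.5605, 0.3594, 0.1903]
tool_rot: [-0.061, 0.998, 0.001, 0.001]
force: [0.2, -0.9, -0.9]
finger_gap: 0.381
t: 27.25
tcp_pos: [0.5614, 0.354, 0.1902]
tool_rot: [-0.058, 0.998, -0.0, -0.0]
force: [-1.1, -0.0, 0.2]
finger_gap: 0.383
t 27.25 tip [0.5614 0.354  0.2255] phi -173.3 F [-1.1 -0.   0.2] gap 0.383 q [ 0.39  0.59  1.33 -0.    1.22 -1.29]
offset [0.2, 1.7, 83.5] ang [-0.0, -0.0, -0.1]
```

```bash
python3 -m crank '[{"grip":0.9,"offset":[0,2,16],"angular":[0,0,0]},{"grip":0.9,"offset":[0,2,32],"angular":[0,0,0]},{"grip":0.9,"offset":[0,2,48],"angular":[0,0,0]},{"grip":0.9,"offset":[0,2,64],"angular":[0,0,0]},{"grip":0.9,"offset":[0,2,76],"angular":[0,0,0]},{"grip":0.9,"offset":[0,2,84],"angular":[0,0,0]},{"grip":0.9,"offset":[0,2,84],"angular":[0,0,0]},{"grip":0.9,"offset":[0,2,84],"angular":[0,0,0]}]'; python3 to.py .561 .3557 .142 186.8; python3 -m crank '[{"grip":0.25,"offset":[0,0,0],"angular":[0,0,0]},{"grip":0.25,"offset":[0,0,0],"angular":[0,0,0]},{"grip":0.25,"offset":[0,0,0],"angular":[0,0,0]},{"grip":0.25,"offset":[0,0,0],"angular":[0,0,0]},{"grip":0.25,"offset":[0,0,0],"angular":[0,0,0]},{"grip":0.25,"offset":[0,0,0],"angular":[0,0,0]},{"grip":0.25,"offset":[0,0,0],"angular":[0,0,0]},{"grip":0.25,"offset":[0,0,-40],"angular":[0,0,0]},{"grip":0.25,"offset":[0,0,-85],"angular":[0,0,0]},{"grip":0.25,"offset":[0,0,-90],"angular":[0,0,0]}]'; python3 to.py .558 -.1617 .12 46.2
python3 - <<'E'
from h import *
s=snap('side','s15.png'); b=s['pixels']
cv2.imwrite('pics/c18.png',cv2.cvtColor(cv2.resize(b[60:220,230:400],None,fx=3.5,fy=3.5,interpolation=cv2.INTER_CUBIC),cv2.COLOR_RGB2BGR))
E
```

```text
t: 28.05
tcp_pos: [0.5591, 0.3561, 0.105]
tool_rot: [-0.059, 0.998, -0.001, -0.003]
force: [-3.9, -1.5, -1.0]
finger_gap: 0.382
t 28.05 tip [0.5591 0.3561 0.1403] phi -173.3 F [-3.9 -1.5 -1. ] gap 0.382 q [ 0.4   0.68  1.4  -0.    1.06 -1.29]
offset [-1.9, -0.6, -1.7] ang [-0.1, -0.3, -0.1]
t: 29.05
tcp_pos: [0.5662, 0.3607, 0.2029]
tool_rot: [-0.059, 0.998, 0.003, 0.007]
force: [0.3, 0.4, 0.8]
finger_gap: 0.75
t 29.05 tip [0.5662 0.3607 0.2382] phi -173.2 F [0.3 0.4 0.8] gap 0.75 q [ 0.4   0.58  1.31  0.    1.23 -1.29]
offset [71.4, -518.4, 114.2] ang [1.2, -0.0, 140.6]
```

View pics/c18.png

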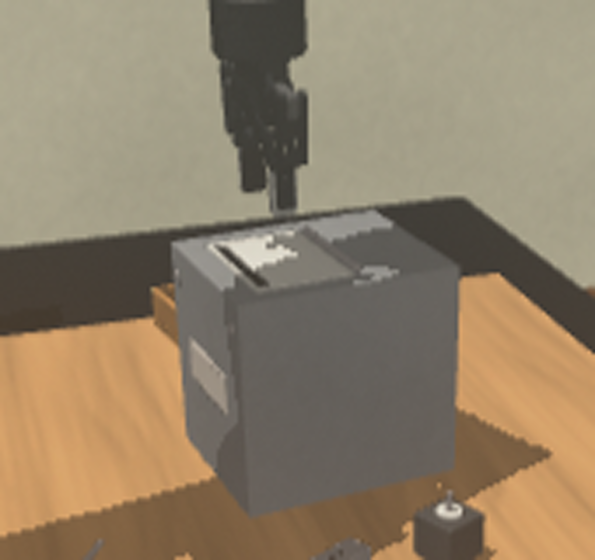

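```bash
python3 -m crank '[{"grip":0.25,"offset":[71,-518,5],"angular":[0,0,85]},{"grip":0.25,"offset":[71,-518,5],"angular":[0,0,85]},{"grip":0.25,"offset":[71,-518,5],"angular":[0,0,85]},{"grip":0.25,"offset":[71,-518,5],"angular":[0,0,85]},{"grip":0.25,"offset":[71,-518,5],"angular":[0,0,85]},{"grip":0.25,"offset":[71,-518,5],"angular":[0,0,85]},{"grip":0.25,"offset":[71,-518,50],"angular":[0,0,85]},{"grip":0.25,"offset":[71,-518,90],"angular":[0,0,85]},{"grip":0.25,"offset":[71,-518,110],"angular":[0,0,85]},{"grip":0.25,"offset":[71,-518,110],"angular":[0,0,85]}]'; python3 to.py .558 -.1617 .12 46.2
```

```text
t: 30.1
tcp_pos: [0.5526, -0.1245, 0.1098]
tool_rot: [0.633, 0.774, 0.001, 0.001]
force: [0.2, 0.7, -0.2]
finger_gap: 0.752
t 30.1 tip [ 0.5526 -0.1245  0.1451] phi 101.4 F [ 0.2  0.7 -0.2] gap 0.752 q [-0.42  0.56  1.66  0.    0.91 -0.62]
offset [-37.6, -2.1, 25.1] ang [0.1, -0.0, 55.2]
```

```bash
python3 -m crank '[{"grip":0.25,"offset":[-37,-2,25],"angular":[0,0,55]},{"grip":0.25,"offset":[-37,-2,25],"angular":[0,0,55]},{"grip":0.25,"offset":[-37,-2,25],"angular":[0,0,55]},{"grip":0.25,"offset":[-37,-2,25],"angular":[0,0,55]},{"grip":0.25,"offset":[-37,-2,25],"angular":[0,0,55]},{"grip":0.25,"offset":[-37,-2,25],"angular":[0,0,55]},{"grip":0.25,"offset":[-37,-2,25],"angular":[0,0,55]},{"grip":0.25,"offset":[-37,-2,25],"angular":[0,0,55]}]'; python3 to.py .558 -.1617 .004 46.2;  python3 - <<'E'
from h import *
s=snap('side','s16.png'); b=s['pixels']
cv2.imwrite('pics/c19.png',cv2.cvtColor(cv2.resize(b[150:350,240:460],None,fx=3,fy=3,interpolation=cv2.INTER_CUBIC),cv2.COLOR_RGB2BGR))
E
```

```text
t: 30.9
tcp_pos: [0.558, -0.1591, 0.0852]
tool_rot: [0.918, 0.397, 0.0, -0.0]
force: [0.8, 0.7, 0.6]
finger_gap: 0.752
t 30.9 tip [ 0.558  -0.1591  0.1205] phi 46.8 F [0.8 0.7 0.6] gap 0.752 q [-0.47  0.62  1.64  0.    0.88  0.28]
offset [-2.0, 1.9, 116.5] ang [-0.0, -0.0, 0.6]
```

View pics/c19.png

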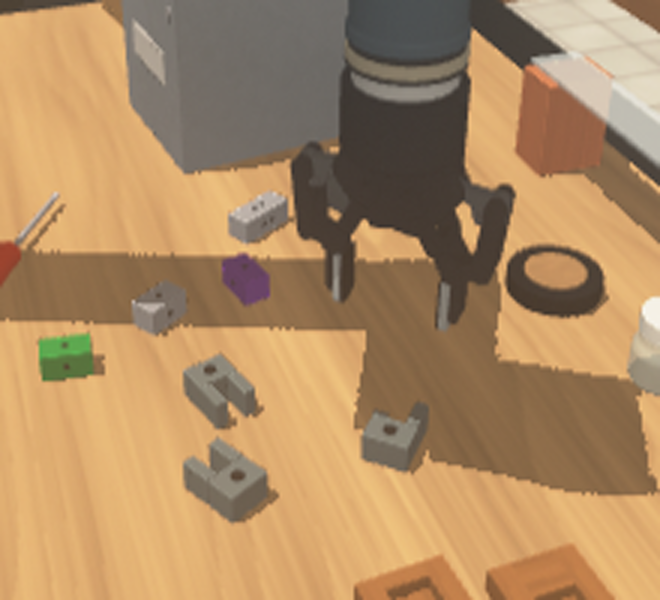

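```bash
python3 -m crank '[{"grip":0.25,"offset":[-2,2,40],"angular":[0,0,0]},{"grip":0.25,"offset":[-2,2,75],"angular":[0,0,0]},{"grip":0.25,"offset":[-2,2,100],"angular":[0,0,0]},{"grip":0.25,"offset":[-2,2,115],"angular":[0,0,0]},{"grip":0.25,"offset":[-2,2,115],"angular":[0,0,0]},{"grip":0.25,"offset":[-2,2,115],"angular":[0,0,0]}]'; python3 to.py .558 -.1617 .004 46.2
```

```text
t: 31.55
tcp_pos: [0.5586, -0.1624, -0.0284]
tool_rot: [0.918, 0.397, 0.0, 0.0]
force: [0.4, 0.0, -0.5]
finger_gap: 0.75
t 31.55 tip [ 0.5586 -0.1624  0.0069] phi 46.8 F [ 0.4  0.  -0.5] gap 0.75 q [-0.48  0.8   1.68  0.    0.66  0.28]
offset [0.1, -0.9, 2.9] ang [0.0, -0.0, 0.6]
```

```bash
python3 -m crank '[{"grip":0.9,"offset":[0,0,2],"angular":[0,0,0]},{"grip":0.9,"offset":[0,0,2],"angular":[0,0,0]},{"grip":0.9,"offset":[0,0,2],"angular":[0,0,0]},{"grip":0.9,"offset":[0,0,2],"angular":[0,0,0]},{"grip":0.9,"offset":[0,0,2],"angular":[0,0,0]},{"grip":0.9,"offset":[0,0,2],"angular":[0,0,0]},{"grip":0.9,"offset":[0,0,-40],"angular":[0,0,0]},{"grip":0.9,"offset":[0,0,-90],"angular":[0,0,0]},{"grip":0.9,"offset":[0,0,-140],"angular":[0,0,0]},{"grip":0.9,"offset":[0,0,-185],"angular":[0,0,0]}]' 60; python3 to.py .561 .3557 .227 6.8
```

```text
t: 32.55
tcp_pos: [0.558, -0.1622, 0.1588]
tool_rot: [0.918, 0.397, 0.0, 0.0]
force: [0.8, -1.2, -0.5]
finger_gap: 0.382
t 32.55 tip [ 0.558  -0.1622  0.1941] phi 46.8 F [ 0.8 -1.2 -0.5] gap 0.382 q [-0.48  0.51  1.58  0.    1.04  0.28]
offset [379.4, -352.5, -33.1] ang [0.0, -0.0, 40.0]
```

```bash
python3 -m crank '[{"grip":0.9,"offset":[30,-28,-34],"angular":[0,0,0]},{"grip":0.9,"offset":[379,-352,-34],"angular":[0,0,40]},{"grip":0.9,"offset":[379,-352,-34],"angular":[0,0,40]},{"grip":0.9,"offset":[379,-352,-34],"angular":[0,0,40]},{"grip":0.9,"offset":[379,-352,-34],"angular":[0,0,40]},{"grip":0.9,"offset":[379,-352,-34],"angular":[0,0,40]},{"grip":0.9,"offset":[379,-352,-34],"angular":[0,0,40]},{"grip":0.9,"offset":[379,-352,-34],"angular":[0,0,40]},{"grip":0.9,"offset":[379,-352,-34],"angular":[0,0,40]},{"grip":0.9,"offset":[379,-352,-34],"angular":[0,0,40]}]'; python3 -m crank '[{"grip":0.9,"offset":[379,-352,-34],"angular":[0,0,40]}]' >/dev/null; python3 to.py .561 .3557 .227 6.8
```

```text
t: 33.55
tcp_pos: [0.5603, 0.3105, 0.1902]
tool_rot: [0.998, 0.059, -0.0, 0.0]
force: [1.1, -0.3, -0.3]
finger_gap: 0.381
t 33.65 tip [0.588  0.3498 0.2281] phi -1.8 F [ 1.2  0.3 -0.4] gap 0.382 q [0.37 0.62 1.27 0.   1.26 1.98]
offset [-27.1, -5.1, 1.3] ang [0.0, 0.4, -8.6]
```

```bash
python3 -m crank '[{"grip":0.9,"offset":[-27,-5,0],"angular":[0,0,-8.5]},{"grip":0.9,"offset":[-27,-5,0],"angular":[0,0,-8.5]},{"grip":0.9,"offset":[-27,-5,0],"angular":[0,0,-8.5]},{"grip":0.9,"offset":[-27,-5,0],"angular":[0,0,-8.5]},{"grip":0.9,"offset":[-27,-5,0],"angular":[0,0,-8.5]}]'; python3 to.py .561 .3557 .142 6.8;python3 - <<'E'
from h import *
s=snap('side','s17.png'); b=s['pixels']
cv2.imwrite('pics/c20.png',cv2.cvtColor(cv2.resize(b[60:220,230:400],None,fx=3.5,fy=3.5,interpolation=cv2.INTER_CUBIC),cv2.COLOR_RGB2BGR))
E
```

```text
t: 34.15
tcp_pos: [0.567, 0.3515, 0.194]
tool_rot: [0.998, 0.057, 0.0, -0.0]
force: [-0.4, 0.1, -0.2]
finger_gap: 0.385
t 34.15 tip [0.567  0.3515 0.2293] phi 6.6 F [-0.4  0.1 -0.2] gap 0.385 q [ 0.39  0.59  1.32 -0.    1.23  1.84]
offset [-5.5, -4.9, 87.3] ang [-0.0, -0.1, -0.2]
```

View pics/c20.png

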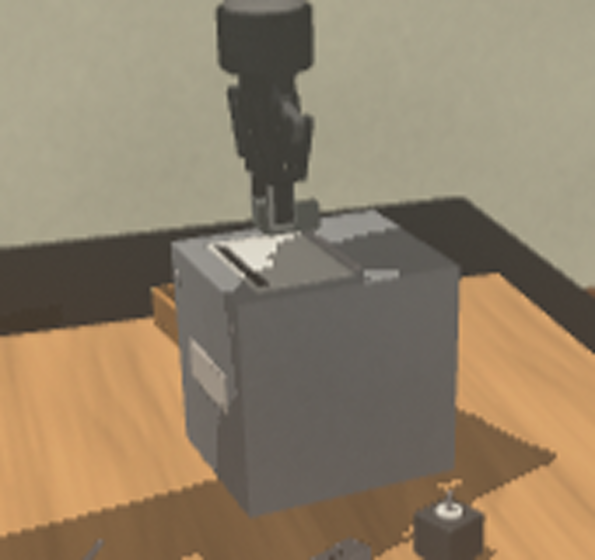

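```bash
python3 -m crank '[{"grip":0.9,"offset":[-5,-5,10],"angular":[0,0,0]},{"grip":0.9,"offset":[-5,-5,32],"angular":[0,0,0]},{"grip":0.9,"offset":[-5,-5,48],"angular":[0,0,0]},{"grip":0.9,"offset":[-5,-5,64],"angular":[0,0,0]},{"grip":0.9,"offset":[-5,-5,78],"angular":[0,0,0]},{"grip":0.9,"offset":[-5,-5,87],"angular":[0,0,0]},{"grip":0.9,"offset":[-5,-5,87],"angular":[0,0,0]},{"grip":0.9,"offset":[-5,-5,87],"angular":[0,0,0]}]'; python3 to.py .561 .3557 .142 6.8
```

```text
t: 35.0
tcp_pos: [0.5581, 0.3562, 0.1049]
tool_rot: [0.998, 0.058, -0.003, 0.001]
force: [-4.1, 0.2, -2.1]
finger_gap: 0.381
t 35.0 tip [0.5581 0.3562 0.1402] phi 6.7 F [-4.1  0.2 -2.1] gap 0.381 q [0.4  0.68 1.41 0.   1.06 1.85]
offset [2.8, 0.8, -1.8] ang [0.1, 0.4, -0.1]
```

```bash
python3 -m crank '[{"grip":0.25,"offset":[0,0,0],"angular":[0,0,0]},{"grip":0.25,"offset":[0,0,0],"angular":[0,0,0]},{"grip":0.25,"offset":[0,0,0],"angular":[0,0,0]},{"grip":0.25,"offset":[0,0,0],"angular":[0,0,0]},{"grip":0.25,"offset":[0,0,0],"angular":[0,0,0]},{"grip":0.25,"offset":[0,0,0],"angular":[0,0,0]},{"grip":0.25,"offset":[0,0,0],"angular":[0,0,0]},{"grip":0.25,"offset":[0,0,-40],"angular":[0,0,0]},{"grip":0.25,"offset":[0,0,-85],"angular":[0,0,0]},{"grip":0.25,"offset":[0,0,-90],"angular":[0,0,0]}]'; python3 to.py .5549 .1461 .12 30
python3 - <<'E'
from h import *
s=snap('side','s18.png'); b=s['pixels']
cv2.imwrite('pics/c21.png',cv2.cvtColor(cv2.resize(b[60:220,230:400],None,fx=3.5,fy=3.5,interpolation=cv2.INTER_CUBIC),cv2.COLOR_RGB2BGR))
E
```

```text
t: 36.0
tcp_pos: [0.5661, 0.3598, 0.2033]
tool_rot: [0.998, 0.058, 0.007, -0.003]
force: [1.0, 0.9, 0.7]
finger_gap: 0.747
t 36.0 tip [0.5661 0.3598 0.2386] phi 6.7 F [1.  0.9 0.7] gap 0.747 q [0.4  0.58 1.32 0.   1.23 1.85]
offset [-37.7, 211.7, 116.9] ang [-0.1, -0.9, -23.3]
```

View pics/c21.png

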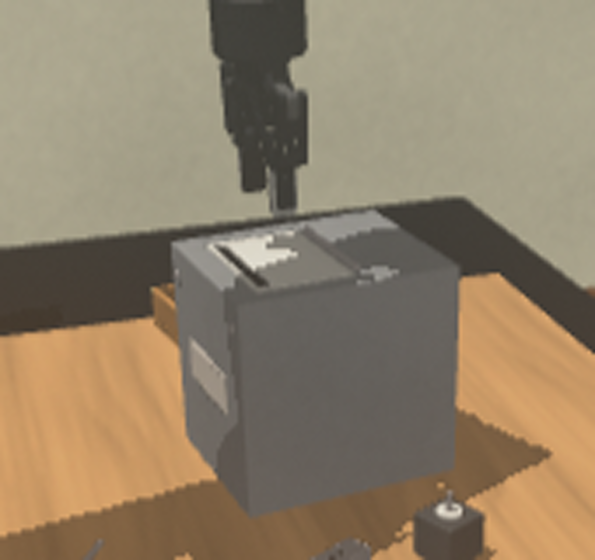

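```bash
python3 show.py t20.png | sed 's/np.float64//g'
python3 - <<'E'
from meas import *
s=load('top')
cv2.imwrite('pics/c22.png',cv2.cvtColor(cv2.resize(s['pixels'][150:260,230:330],None,fx=5,fy=5),cv2.COLOR_RGB2BGR))
im,w=rect(s,z=.018,x1=.66,x0=.38,y1=-.26,y0=-.41)
g=cv2.resize(im,None,fx=4,fy=2,interpolation=cv2.INTER_CUBIC)
cv2.imwrite('pics/pk.png',cv2.cvtColor(g,cv2.COLOR_RGB2BGR))
E
```

```text
fork [0.6418 0.1495] yaw 25.7 nd 1 0.037 -0.009 0.02 -0.02 tip y 0.0
fork [0.5592 0.1485] yaw 209.7 nd 1 0.036 -0.023 0.013 -0.013 tip y -0.0
fork [ 0.4547 -0.0613] yaw 287.8 nd 1 0.035 -0.013 0.017 -0.018 tip y -0.001
fork [ 0.445 -0.171] yaw 118.9 nd 1 0.038 -0.011 0.017 -0.018 tip y -0.0
bar [0.438  0.0405] yaw 34.0 nd 1 0.042397002875804904
```

View pics/c22.png

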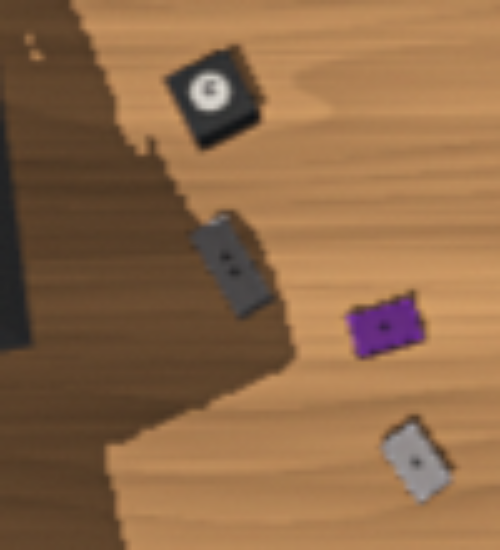

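View pics/pk.png

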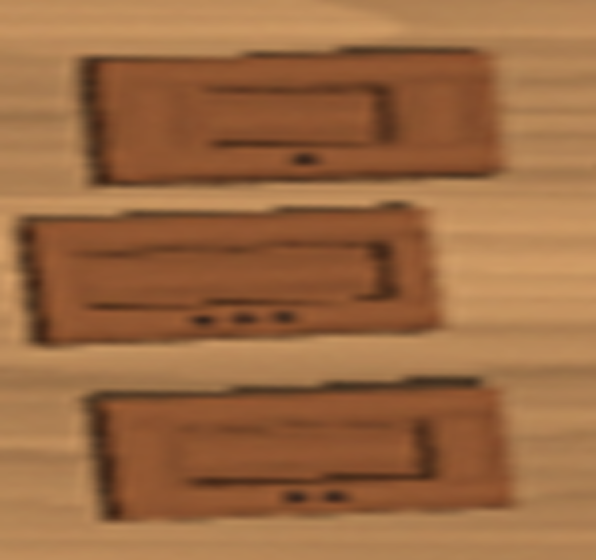

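```bash
python3 -m crank '[{"grip":0.25,"offset":[-38,212,5],"angular":[0,0,-23]},{"grip":0.25,"offset":[-38,212,5],"angular":[0,0,-23]},{"grip":0.25,"offset":[-38,212,5],"angular":[0,0,-23]},{"grip":0.25,"offset":[-38,212,5],"angular":[0,0,-23]},{"grip":0.25,"offset":[-38,212,40],"angular":[0,0,-23]},{"grip":0.25,"offset":[-38,212,80],"angular":[0,0,-23]},{"grip":0.25,"offset":[-38,212,112],"angular":[0,0,-23]},{"grip":0.25,"offset":[-38,212,112],"angular":[0,0,-23]},{"grip":0.25,"offset":[-38,212,112],"angular":[0,0,-23]}]' 80; python3 to.py .5549 .1461 .013 30
```

```text
t: 37.0
tcp_pos: [0.5472, 0.142, 0.0833]
tool_rot: [0.967, 0.256, -0.001, -0.0]
force: [0.1, -0.1, 0.3]
finger_gap: 0.75
t 37.0 tip [0.5472 0.142  0.1186] phi 29.7 F [ 0.1 -0.1  0.3] gap 0.75 q [0.06 0.6  1.68 0.   0.86 1.11]
offset [8.9, 0.4, 105.6] ang [-0.1, 0.1, -0.3]
```

```bash
python3 -m crank '[{"grip":0.25,"offset":[8,0,40],"angular":[0,0,0]},{"grip":0.25,"offset":[8,0,75],"angular":[0,0,0]},{"grip":0.25,"offset":[8,0,95],"angular":[0,0,0]},{"grip":0.25,"offset":[8,0,102],"angular":[0,0,0]},{"grip":0.25,"offset":[8,0,102],"angular":[0,0,0]},{"grip":0.25,"offset":[8,0,102],"angular":[0,0,0]}]'; python3 to.py .5549 .1461 .013 30
```

```text
t: 37.6
tcp_pos: [0.5564, 0.1462, -0.0159]
tool_rot: [0.967, 0.256, 0.002, 0.0]
force: [0.1, -0.2, 0.3]
finger_gap: 0.746
t 37.6 tip [0.5564 0.1462 0.0194] phi 29.7 F [ 0.1 -0.2  0.3] gap 0.746 q [0.06 0.77 1.7  0.   0.66 1.12]
offset [-1.4, -0.7, 6.4] ang [0.1, -0.2, -0.3]
```

```bash
python3 -m crank '[{"grip":0.25,"offset":[-1,0,5],"angular":[0,0,0]},{"grip":0.25,"offset":[-1,0,5],"angular":[0,0,0]},{"grip":0.25,"offset":[-1,0,5],"angular":[0,0,0]},{"grip":0.9,"offset":[-1,0,5],"angular":[0,0,0]},{"grip":0.9,"offset":[-1,0,5],"angular":[0,0,0]},{"grip":0.9,"offset":[-1,0,5],"angular":[0,0,0]},{"grip":0.9,"offset":[-1,0,5],"angular":[0,0,0]},{"grip":0.9,"offset":[-1,0,5],"angular":[0,0,0]},{"grip":0.9,"offset":[-1,0,5],"angular":[0,0,0]},{"grip":0.9,"offset":[-1,0,5],"angular":[0,0,0]}]' 80; python3 to.py .5549 .1461 .013 30
```

```text
t: 38.6
tcp_pos: [0.5541, 0.1453, -0.0221]
tool_rot: [0.967, 0.256, 0.0, 0.0]
force: [-0.7, -0.4, 4.3]
finger_gap: 0.255
t 38.6 tip [0.5541 0.1453 0.0132] phi 29.7 F [-0.7 -0.4  4.3] gap 0.255 q [ 0.06  0.78  1.71 -0.    0.65  1.11]
offset [1.1, -0.3, 0.2] ang [0.0, -0.0, -0.3]
```

```bash
python3 -m crank '[{"grip":0.9,"offset":[0,0,-15],"angular":[0,0,0]},{"grip":0.9,"offset":[0,0,-45],"angular":[0,0,0]},{"grip":0.9,"offset":[0,0,-75],"angular":[0,0,0]},{"grip":0.9,"offset":[0,0,-90],"angular":[0,0,0]},{"grip":0.9,"offset":[0,0,-90],"angular":[0,0,0]},{"grip":0.9,"offset":[0,0,-90],"angular":[0,0,0]}]'; python3 to.py .4339 -.339 .1 93.5
python3 - <<'E'
from h import *
s=snap('side','s19.png'); b=s['pixels']
cv2.imwrite('pics/c23.png',cv2.cvtColor(cv2.resize(b[130:260,260:390],None,fx=4,fy=4,interpolation=cv2.INTER_CUBIC),cv2.COLOR_RGB2BGR))
E
```

```text
t: 39.2
tcp_pos: [0.5535, 0.1454, 0.0674]
tool_rot: [0.967, 0.256, -0.0, -0.0]
force: [0.1, -0.7, -2.1]
finger_gap: 0.253
t 39.2 tip [0.5535 0.1454 0.1027] phi 29.7 F [ 0.1 -0.7 -2.1] gap 0.253 q [0.06 0.63 1.67 0.   0.83 1.11]
offset [-343.7, 361.7, 2.7] ang [-0.0, 0.0, -63.8]
```

View pics/c23.png

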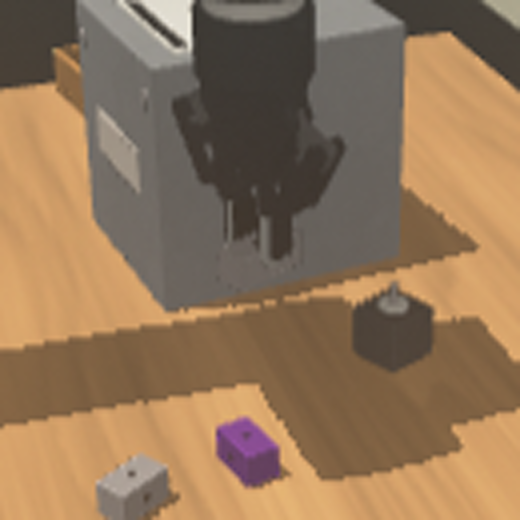

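```bash
python3 -m crank '[{"grip":0.9,"offset":[-20,22,0],"angular":[0,0,-4]},{"grip":0.9,"offset":[-50,52,0],"angular":[0,0,-10]},{"grip":0.9,"offset":[-83,87,0],"angular":[0,0,-18]},{"grip":0.9,"offset":[-116,122,0],"angular":[0,0,-26]},{"grip":0.9,"offset":[-149,157,0],"angular":[0,0,-34]},{"grip":0.9,"offset":[-182,192,0],"angular":[0,0,-42]},{"grip":0.9,"offset":[-215,226,0],"angular":[0,0,-50]},{"grip":0.9,"offset":[-248,261,0],"angular":[0,0,-57]},{"grip":0.9,"offset":[-281,296,0],"angular":[0,0,-64]},{"grip":0.9,"offset":[-310,327,0],"angular":[0,0,-64]}]'; python3 to.py .4339 -.339 .1 93.5
```

```text
t: 40.25
tcp_pos: [0.4485, -0.2777, 0.0659]
tool_rot: [0.683, 0.73, 0.0, -0.002]
force: [0.2, -0.1, -2.1]
finger_gap: 0.254
t 40.25 tip [ 0.4485 -0.2777  0.1012] phi 93.8 F [ 0.2 -0.1 -2.1] gap 0.254 q [-0.77  0.6   1.79  0.    0.76 -0.83]
offset [-60.2, -18.6, 1.1] ang [-0.1, -0.2, 0.3]
```

```bash
python3 -m crank '[{"grip":0.9,"offset":[-35,-10,0],"angular":[0,0,0]},{"grip":0.9,"offset":[-54,-16,10],"angular":[0,0,0]},{"grip":0.9,"offset":[-58,-17,30],"angular":[0,0,0]},{"grip":0.9,"offset":[-58,-17,45],"angular":[0,0,0]},{"grip":0.9,"offset":[-58,-17,45],"angular":[0,0,0]},{"grip":0.9,"offset":[-58,-17,45],"angular":[0,0,0]}]'; python3 to.py .4339 -.339 .021 93.5
python3 - <<'E'
from meas import *
s=snap('side','s20.png'); b=s['pixels']
a=snap('top','t21.png')['pixels']
c=np.hstack([cv2.resize(b[270:400,300:470],(400,306)),cv2.resize(a[190:270,390:490],(400,306))])
cv2.imwrite('pics/c24.png',cv2.cvtColor(c,cv2.COLOR_RGB2BGR))
E
```

```text
t: 40.85
tcp_pos: [0.4362, -0.3353, 0.0213]
tool_rot: [0.684, 0.729, 0.0, -0.001]
force: [0.7, 0.1, -1.6]
finger_gap: 0.256
t 40.85 tip [ 0.4362 -0.3353  0.0566] phi 93.7 F [ 0.7  0.1 -1.6] gap 0.256 q [-0.86  0.69  1.75  0.    0.7  -0.92]
offset [-3.6, -2.5, 35.6] ang [-0.1, -0.1, 0.2]
```

View pics/c24.png

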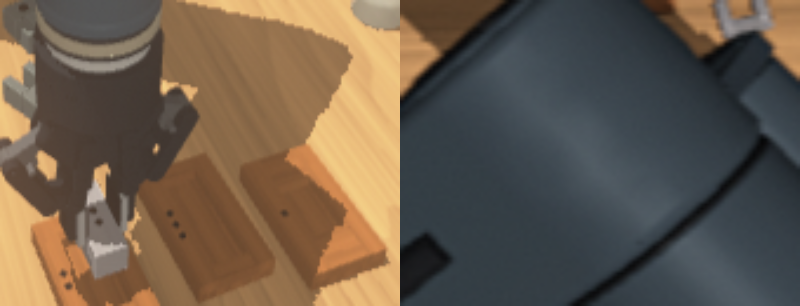

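```bash
python3 -m crank '[{"grip":0.9,"offset":[-3,-2,0],"angular":[0,0,0]},{"grip":0.9,"offset":[-3,-2,12],"angular":[0,0,0]},{"grip":0.9,"offset":[-3,-2,20],"angular":[0,0,0]},{"grip":0.9,"offset":[-3,-2,20],"angular":[0,0,0]},{"grip":0.9,"offset":[-3,-2,20],"angular":[0,0,0]}]'; python3 to.py .4339 -.339 .021 93.5
python3 - <<'E'
from meas import *
s=snap('side','s21.png'); b=s['pixels']
c=cv2.resize(b[320:400,300:400],None,fx=7,fy=7,interpolation=cv2.INTER_CUBIC)
cv2.imwrite('pics/c25.png',cv2.cvtColor(c,cv2.COLOR_RGB2BGR))
E
```

```text
t: 41.45
tcp_pos: [0.4348, -0.3389, 0.0019]
tool_rot: [0.684, 0.729, 0.0, -0.001]
force: [-0.4, 0.4, -2.8]
finger_gap: 0.252
t 41.45 tip [ 0.4348 -0.3389  0.0372] phi 93.7 F [-0.4  0.4 -2.8] gap 0.252 q [-0.86  0.73  1.76 -0.    0.66 -0.93]
offset [-0.0, -0.9, 16.2] ang [-0.0, -0.1, 0.2]
```

View pics/c25.png

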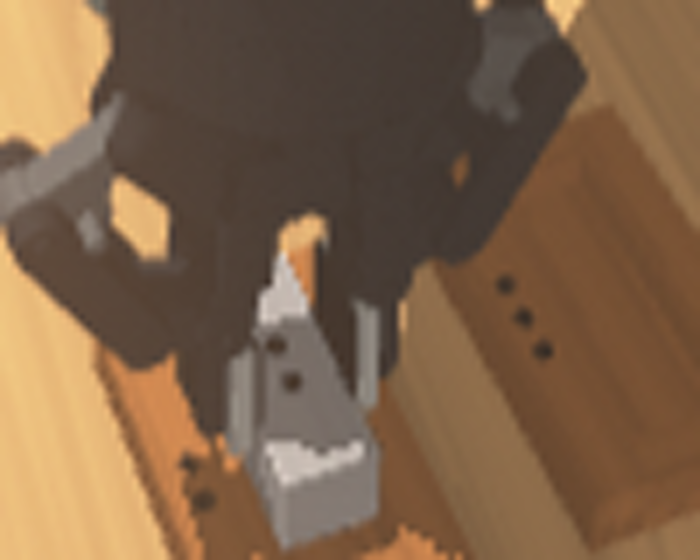

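Run:
```python
from h import *
s=load('side')
print('bar',ray(s,300+284/7-.43,320+362/7-.43,.048))
print('hdots',ray(s,300+196.5/7-.43,320+480/7-.43,.018))
t=load('top')
```

```text
bar [ 0.43626922 -0.33666573  0.048     ]
hdots [ 0.41414207 -0.33911358  0.018     ]
```

```bash
python3 -m crank '[{"grip":0.9,"offset":[-0.5,-0.5,5],"angular":[0,0,0]},{"grip":0.9,"offset":[-0.5,-0.5,9],"angular":[0,0,0]},{"grip":0.9,"offset":[-0.5,-0.5,12],"angular":[0,0,0]},{"grip":0.9,"offset":[-0.5,-0.5,14],"angular":[0,0,0]},{"grip":0.9,"offset":[-0.5,-0.5,14],"angular":[0,0,0]},{"grip":0.9,"offset":[-0.5,-0.5,14],"angular":[0,0,0]}]'; python3 to.py .4339 -.339 .021 93.5
```

```text
t: 42.1
tcp_pos: [0.4346, -0.3398, -0.0117]
tool_rot: [0.684, 0.729, -0.0, -0.0]
force: [0.1, 0.0, -1.8]
finger_gap: 0.256
t 42.1 tip [ 0.4346 -0.3398  0.0236] phi 93.7 F [ 0.1  0.  -1.8] gap 0.256 q [-0.87  0.75  1.76 -0.    0.63 -0.93]
offset [0.9, -0.7, 2.6] ang [-0.0, -0.0, 0.2]
```

```bash
python3 -m crank '[{"grip":0.9,"offset":[0,0,1],"angular":[0,0,0]},{"grip":0.9,"offset":[0,0,2.3],"angular":[0,0,0]},{"grip":0.9,"offset":[0,0,2.3],"angular":[0,0,0]},{"grip":0.9,"offset":[0,0,2.3],"angular":[0,0,0]}]'; python3 to.py .4339 -.339 .021 93.5
```

```text
t: 42.5
tcp_pos: [0.4346, -0.3398, -0.0139]
tool_rot: [0.684, 0.729, 0.0, -0.0]
force: [-0.9, -0.3, -2.6]
finger_gap: 0.252
t 42.5 tip [ 0.4346 -0.3398  0.0214] phi 93.7 F [-0.9 -0.3 -2.6] gap 0.252 q [-0.87  0.76  1.76  0.    0.63 -0.93]
offset [0.9, -0.6, 0.4] ang [-0.0, -0.0, 0.2]
```

Release. It is within about 1 mm of the floor. Opening slightly, so the fingers stay clear of the neighbouring holder.

```bash
python3 -m crank '[{"grip":0.5,"offset":[0,0,0],"angular":[0,0,0]},{"grip":0.5,"offset":[0,0,0],"angular":[0,0,0]},{"grip":0.5,"offset":[0,0,0],"angular":[0,0,0]},{"grip":0.5,"offset":[0,0,0],"angular":[0,0,0]},{"grip":0.5,"offset":[0,0,-20],"angular":[0,0,0]},{"grip":0.3,"offset":[0,0,-60],"angular":[0,0,0]},{"grip":0.25,"offset":[0,0,-100],"angular":[0,0,0]},{"grip":0.25,"offset":[0,0,-100],"angular":[0,0,0]}]'; python3 to.py .438 .0405 .11 34
python3 - <<'E'
from meas import *
s=snap('side','s22.png'); b=s['pixels']
c=cv2.resize(b[320:400,300:400],None,fx=7,fy=7,interpolation=cv2.INTER_CUBIC)
cv2.imwrite('pics/c26.png',cv2.cvtColor(c,cv2.COLOR_RGB2BGR))
E
```

```text
t: 43.3
tcp_pos: [0.4375, -0.3429, 0.0911]
tool_rot: [0.684, 0.729, -0.001, 0.006]
force: [0.6, -1.0, -0.0]
finger_gap: 0.752
t 43.3 tip [ 0.4375 -0.3429  0.1264] phi 93.7 F [ 0.6 -1.  -0. ] gap 0.752 q [-0.87  0.58  1.71  0.    0.84 -0.93]
offset [382.7, 25.1, 13.2] ang [0.6, 0.3, 59.7]
```

View pics/c26.png

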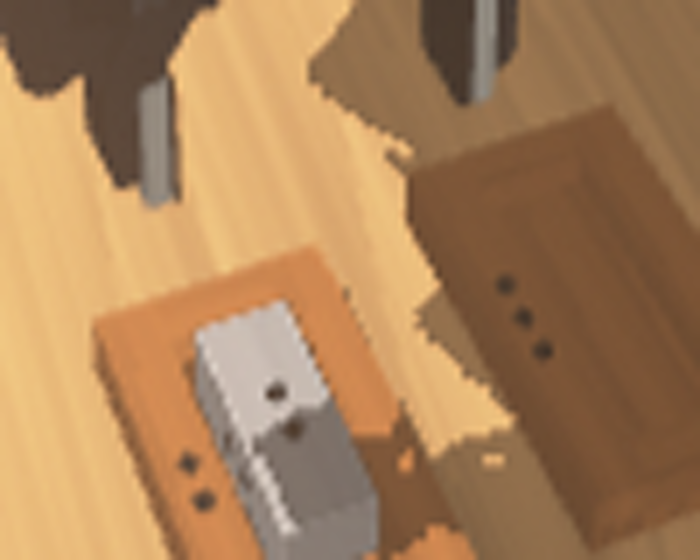

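```bash
python3 -m crank '[{"grip":0.25,"offset":[382,25,10],"angular":[0,0,60]},{"grip":0.25,"offset":[382,25,10],"angular":[0,0,60]},{"grip":0.25,"offset":[382,25,10],"angular":[0,0,60]},{"grip":0.25,"offset":[382,25,10],"angular":[0,0,60]},{"grip":0.25,"offset":[382,25,10],"angular":[0,0,60]},{"grip":0.25,"offset":[382,25,10],"angular":[0,0,60]},{"grip":0.25,"offset":[382,25,10],"angular":[0,0,60]},{"grip":0.25,"offset":[382,25,10],"angular":[0,0,60]},{"grip":0.25,"offset":[382,25,10],"angular":[0,0,60]},{"grip":0.25,"offset":[382,25,10],"angular":[0,0,60]}]'; python3 to.py .438 .0405 .11 34
python3 - <<'E'
from meas import *
s=snap('side','s23.png'); b=s['pixels']
c=cv2.resize(b[190:390,230:430],None,fx=3,fy=3,interpolation=cv2.INTER_CUBIC)
cv2.imwrite('pics/c27.png',cv2.cvtColor(c,cv2.COLOR_RGB2BGR))
E
```

```text
t: 44.35
tcp_pos: [0.4338, 0.0447, 0.0753]
tool_rot: [0.956, 0.292, -0.001, -0.0]
force: [0.4, 0.5, 0.3]
finger_gap: 0.75
t 44.35 tip [0.4338 0.0447 0.1106] phi 34.0 F [0.4 0.5 0.3] gap 0.75 q [-0.15  0.5   2.01 -0.    0.64  0.82]
offset [1.2, 5.8, 0.6] ang [-0.1, 0.1, -0.0]
```

View pics/c27.png

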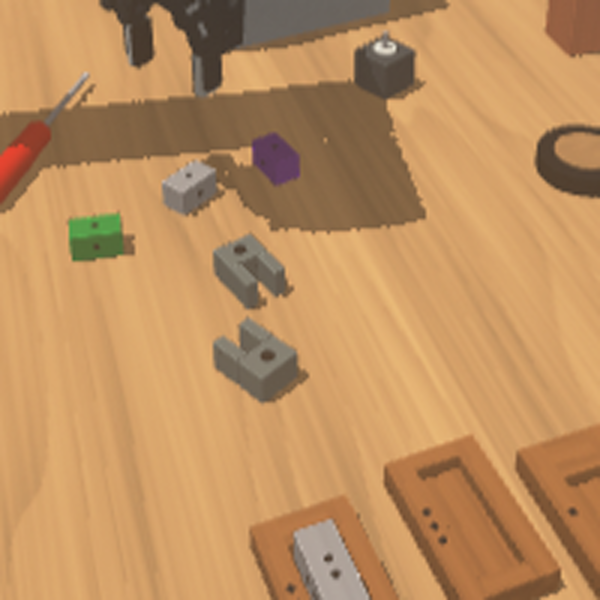

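```bash
python3 -m crank '[{"grip":0.4,"offset":[1,5,30],"angular":[0,0,0]},{"grip":0.4,"offset":[1,5,65],"angular":[0,0,0]},{"grip":0.4,"offset":[1,5,88],"angular":[0,0,0]},{"grip":0.4,"offset":[1,5,97],"angular":[0,0,0]},{"grip":0.4,"offset":[1,5,97],"angular":[0,0,0]},{"grip":0.4,"offset":[1,5,97],"angular":[0,0,0]}]'; python3 to.py .438 .0405 .013 34
```

```text
t: 45.0
tcp_pos: [0.4391, 0.0385, -0.0205]
tool_rot: [0.957, 0.289, 0.0, 0.0]
force: [-0.2, -0.1, 0.6]
finger_gap: 0.598
t 45.0 tip [0.4391 0.0385 0.0148] phi 33.6 F [-0.2 -0.1  0.6] gap 0.598 q [-0.17  0.72  2.04 -0.    0.38  0.82]
offset [0.2, -2.3, 1.8] ang [0.0, -0.0, -0.4]
```

```bash
python3 -m crank '[{"grip":0.4,"offset":[0,-2,1],"angular":[0,0,0]},{"grip":0.4,"offset":[0,-2,1],"angular":[0,0,0]},{"grip":0.9,"offset":[0,-2,1],"angular":[0,0,0]},{"grip":0.9,"offset":[0,-2,1],"angular":[0,0,0]},{"grip":0.9,"offset":[0,-2,1],"angular":[0,0,0]},{"grip":0.9,"offset":[0,-2,1],"angular":[0,0,0]},{"grip":0.9,"offset":[0,-2,1],"angular":[0,0,0]},{"grip":0.9,"offset":[0,-2,1],"angular":[0,0,0]},{"grip":0.9,"offset":[0,-2,1],"angular":[0,0,0]}]' 80; python3 to.py .438 .0405 .013 34
```

```text
t: 45.9
tcp_pos: [0.4383, 0.041, -0.021]
tool_rot: [0.957, 0.29, 0.001, 0.0]
force: [-0.7, 0.9, 7.0]
finger_gap: 0.255
t 45.9 tip [0.4383 0.041  0.0143] phi 33.7 F [-0.7  0.9  7. ] gap 0.255 q [-0.16  0.72  2.05 -0.    0.38  0.82]
offset [-0.5, 0.3, 1.3] ang [0.1, -0.1, -0.3]
```

```bash
python3 -m crank '[{"grip":0.9,"offset":[0,0,-15],"angular":[0,0,0]},{"grip":0.9,"offset":[0,0,-45],"angular":[0,0,0]},{"grip":0.9,"offset":[0,0,-75],"angular":[0,0,0]},{"grip":0.9,"offset":[0,0,-90],"angular":[0,0,0]},{"grip":0.9,"offset":[0,0,-90],"angular":[0,0,0]}]'; python3 to.py .6018 -.3353 .1 92.6
```

```text
t: 46.4
tcp_pos: [0.4389, 0.041, 0.0699]
tool_rot: [0.957, 0.29, 0.002, 0.001]
force: [-0.3, -0.7, -0.7]
finger_gap: 0.253
t 46.4 tip [0.4389 0.041  0.1052] phi 33.7 F [-0.3 -0.7 -0.7] gap 0.253 q [-0.16  0.51  2.   -0.    0.62  0.82]
offset [-73.3, 403.4, 6.3] ang [0.3, -0.1, -58.9]
```

```bash
python3 -m crank '[{"grip":0.9,"offset":[-4,22,0],"angular":[0,0,-4]},{"grip":0.9,"offset":[-11,58,0],"angular":[0,0,-10]},{"grip":0.9,"offset":[-18,98,0],"angular":[0,0,-17]},{"grip":0.9,"offset":[-25,138,0],"angular":[0,0,-24]},{"grip":0.9,"offset":[-32,178,0],"angular":[0,0,-31]},{"grip":0.9,"offset":[-40,218,0],"angular":[0,0,-38]},{"grip":0.9,"offset":[-47,258,0],"angular":[0,0,-45]},{"grip":0.9,"offset":[-54,298,0],"angular":[0,0,-52]},{"grip":0.9,"offset":[-61,338,0],"angular":[0,0,-59]},{"grip":0.9,"offset":[-68,374,0],"angular":[0,0,-59]}]'; python3 to.py .6018 -.3353 .055 92.6
```

```text
t: 47.4
tcp_pos: [0.5881, -0.3092, 0.0659]
tool_rot: [0.69, 0.724, -0.0, -0.001]
force: [0.0, 0.4, -1.6]
finger_gap: 0.25
t 47.4 tip [ 0.5881 -0.3092  0.1012] phi 92.8 F [ 0.   0.4 -1.6] gap 0.25 q [-0.65  0.73  1.43 -0.    0.98 -0.7 ]
offset [-26.8, 12.5, 46.2] ang [-0.1, -0.1, 0.2]
```

```bash
python3 -m crank '[{"grip":0.9,"offset":[-20,10,5],"angular":[0,0,0]},{"grip":0.9,"offset":[-25,11,20],"angular":[0,0,0]},{"grip":0.9,"offset":[-25,11,40],"angular":[0,0,0]},{"grip":0.9,"offset":[-25,11,46],"angular":[0,0,0]},{"grip":0.9,"offset":[-25,11,46],"angular":[0,0,0]},{"grip":0.9,"offset":[-25,11,46],"angular":[0,0,0]}]'; python3 to.py .6018 -.3353 .037 92.6
```

```text
t: 48.0
tcp_pos: [0.6002, -0.3313, 0.0217]
tool_rot: [0.69, 0.724, -0.0, -0.001]
force: [0.5, 0.3, -1.3]
finger_gap: 0.249
t 48.0 tip [ 0.6002 -0.3313  0.057 ] phi 92.7 F [ 0.5  0.3 -1.3] gap 0.249 q [-0.67  0.82  1.39  0.    0.94 -0.71]
offset [-4.1, 1.5, 19.9] ang [-0.1, -0.1, 0.1]
```

```bash
python3 -m crank '[{"grip":0.9,"offset":[-4,1,0],"angular":[0,0,0]},{"grip":0.9,"offset":[-4,1,10],"angular":[0,0,0]},{"grip":0.9,"offset":[-4,1,18],"angular":[0,0,0]},{"grip":0.9,"offset":[-4,1,18],"angular":[0,0,0]},{"grip":0.9,"offset":[-4,1,18],"angular":[0,0,0]}]'; python3 to.py .6018 -.3353 .022 92.6
python3 - <<'E'
from meas import *
s=snap('side','s24.png'); b=s['pixels']
c=cv2.resize(b[300:390,370:470],None,fx=6.5,fy=6.5,interpolation=cv2.INTER_CUBIC)
cv2.imwrite('pics/c28.png',cv2.cvtColor(c,cv2.COLOR_RGB2BGR))
E
```

```text
t: 48.5
tcp_pos: [0.6013, -0.336, 0.0035]
tool_rot: [0.69, 0.723, -0.0, -0.001]
force: [0.3, -0.3, -1.7]
finger_gap: 0.251
t 48.5 tip [ 0.6013 -0.336   0.0388] phi 92.7 F [ 0.3 -0.3 -1.7] gap 0.251 q [-0.67  0.84  1.38  0.    0.92 -0.72]
offset [0.6, 0.6, 16.8] ang [-0.1, -0.0, 0.1]
```

View pics/c28.png

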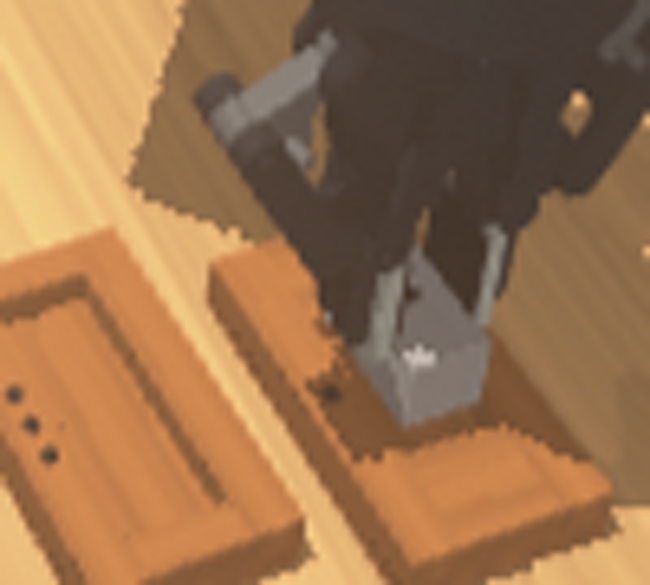

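Run:
```python
from h import *
s=load('side')
print('bar',ray(s,370+415/6.5-.43,300+292/6.5-.43,.0485))
print('hdot',ray(s,370+332/6.5-.43,300+392/6.5-.43,.018))
```

```text
bar [ 0.60455629 -0.33545274  0.0485    ]
hdot [ 0.58347606 -0.33625686  0.018     ]
```

```bash
python3 -m crank '[{"grip":0.9,"offset":[0,0.5,5],"angular":[0,0,0]},{"grip":0.9,"offset":[0,0.5,9],"angular":[0,0,0]},{"grip":0.9,"offset":[0,0.5,12],"angular":[0,0,0]},{"grip":0.9,"offset":[0,0.5,14],"angular":[0,0,0]},{"grip":0.9,"offset":[0,0.5,14],"angular":[0,0,0]},{"grip":0.9,"offset":[0,0.5,14],"angular":[0,0,0]}]'; python3 to.py .6018 -.3353 .022 92.6
```

```text
t: 49.15
tcp_pos: [0.6022, -0.3363, -0.0099]
tool_rot: [0.69, 0.723, -0.0, 0.0]
force: [0.4, 0.7, -2.3]
finger_gap: 0.25
t 49.15 tip [ 0.6022 -0.3363  0.0254] phi 92.7 F [ 0.4  0.7 -2.3] gap 0.25 q [-0.67  0.86  1.38 -0.    0.89 -0.72]
offset [1.0, -0.4, 3.4] ang [0.0, 0.0, 0.1]
```

```bash
python3 -m crank '[{"grip":0.9,"offset":[0.5,0,1.5],"angular":[0,0,0]},{"grip":0.9,"offset":[0.5,0,3],"angular":[0,0,0]},{"grip":0.9,"offset":[0.5,0,3],"angular":[0,0,0]},{"grip":0.9,"offset":[0.5,0,3],"angular":[0,0,0]},{"grip":0.5,"offset":[0.5,0,3],"angular":[0,0,0]},{"grip":0.5,"offset":[0.5,0,3],"angular":[0,0,0]},{"grip":0.5,"offset":[0.5,0,3],"angular":[0,0,0]},{"grip":0.5,"offset":[0.5,0,3],"angular":[0,0,0]},{"grip":0.5,"offset":[0.5,0,-20],"angular":[0,0,0]},{"grip":0.5,"offset":[0.5,0,-60],"angular":[0,0,0]}]'; python3 to.py .5 0.05 .25 92.6
```

```text
t: 50.15
tcp_pos: [0.5997, -0.334, 0.0473]
tool_rot: [0.69, 0.723, -0.0, -0.004]
force: [0.3, -0.5, -0.2]
finger_gap: 0.501
t 50.15 tip [ 0.5997 -0.334   0.0826] phi 92.7 F [ 0.3 -0.5 -0.2] gap 0.501 q [-0.67  0.79  1.37  0.    1.   -0.72]
offset [389.1, -82.7, -164.9] ang [-0.3, -0.3, 0.1]
```

```bash
python3 -m crank '[{"grip":0.5,"offset":[0,0,-50],"angular":[0,0,0]},{"grip":0.5,"offset":[30,-10,-100],"angular":[0,0,0]},{"grip":0.5,"offset":[60,-20,-150],"angular":[0,0,0]},{"grip":0.5,"offset":[389,-170,-165],"angular":[0,0,0]},{"grip":0.5,"offset":[389,-170,-165],"angular":[0,0,0]},{"grip":0.5,"offset":[389,-170,-165],"angular":[0,0,0]},{"grip":0.5,"offset":[389,-170,-165],"angular":[0,0,0]},{"grip":0.5,"offset":[389,-170,-165],"angular":[0,0,0]},{"grip":0.5,"offset":[389,-170,-165],"angular":[0,0,0]},{"grip":0.5,"offset":[389,-170,-165],"angular":[0,0,0]}]'; python3 to.py .28 0.5 .25 152
```

```text
t: 51.15
tcp_pos: [0.4233, 0.0263, 0.2137]
tool_rot: [0.691, 0.723, 0.0, 0.0]
force: [0.1, 0.3, -0.1]
finger_gap: 0.504
t 51.15 tip [0.4233 0.0263 0.249 ] phi 92.6 F [ 0.1  0.3 -0.1] gap 0.504 q [-0.2   0.23  1.89  0.    1.02 -0.25]
offset [479.8, -121.4, -1.1] ang [0.0, 0.0, -59.4]
```

```bash
python3 -m crank '[{"grip":0.5,"offset":[479,-121,0],"angular":[0,0,-59]},{"grip":0.5,"offset":[479,-121,0],"angular":[0,0,-59]},{"grip":0.5,"offset":[479,-121,0],"angular":[0,0,-59]},{"grip":0.5,"offset":[479,-121,0],"angular":[0,0,-59]},{"grip":0.5,"offset":[479,-121,0],"angular":[0,0,-59]},{"grip":0.5,"offset":[479,-121,0],"angular":[0,0,-59]},{"grip":0.5,"offset":[479,-121,0],"angular":[0,0,-59]},{"grip":0.5,"offset":[479,-121,0],"angular":[0,0,-59]},{"grip":0.5,"offset":[479,-121,0],"angular":[0,0,-59]},{"grip":0.5,"offset":[479,-121,0],"angular":[0,0,-59]}]'; python3 show.py t30.png | sed 's/np.float64//g'
python3 - <<'E'
from h import *
s=snap('side','s30.png'); b=s['pixels']; a=load('top')['pixels']
c=np.hstack([cv2.resize(b[280:400,300:480],(480,320),interpolation=cv2.INTER_CUBIC),cv2.resize(a[160:265,410:515],(320,320),interpolation=cv2.INTER_CUBIC)])
cv2.imwrite('pics/c30.png',cv2.cvtColor(c,cv2.COLOR_RGB2BGR))
E
```

```text
t: 52.15
tcp_pos: [0.28, 0.5, 0.2135]
tool_rot: [0.244, 0.97, 0.0, 0.0]
force: [1.5, 0.3, -0.1]
finger_gap: 0.498
fork [0.6417 0.1495] yaw 25.7 nd 1 0.037 -0.01 0.02 -0.02 tip y -0.0
bar [ 0.6038 -0.3267] yaw 92.9 nd 2 0.04258403198048476
fork [ 0.4547 -0.0614] yaw 287.6 nd 1 0.035 -0.013 0.017 -0.017 tip y -0.001
fork [ 0.445 -0.171] yaw 118.8 nd 1 0.038 -0.011 0.017 -0.018 tip y -0.0
bar [ 0.4348 -0.3387] yaw 93.8 nd 1 0.059469980441033785
```

View pics/c30.png

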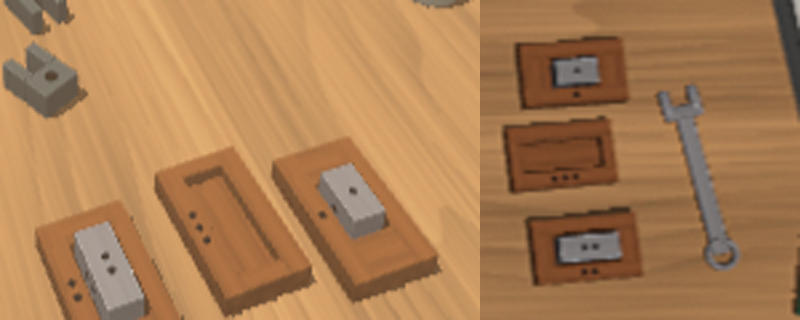

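View pics/t30.png

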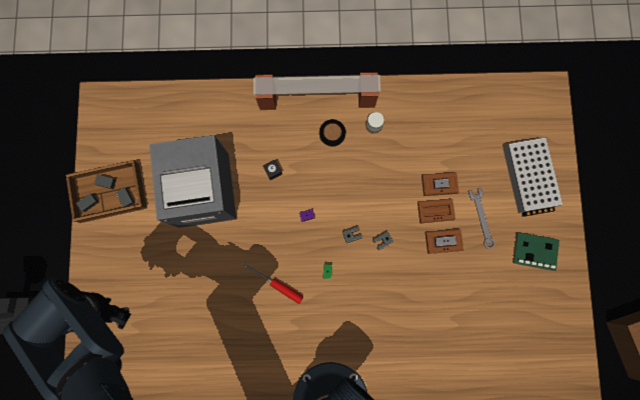

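View pics/s30.png

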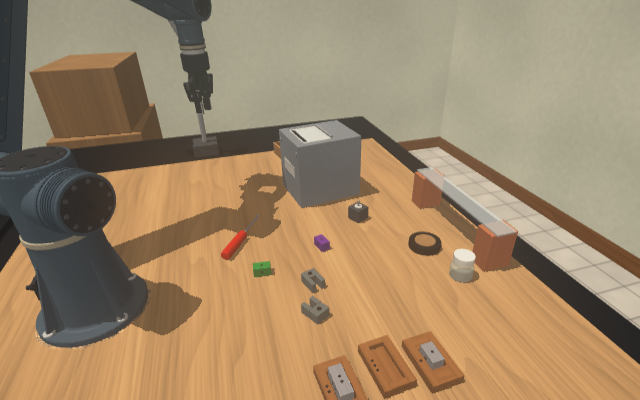

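Run:
```python
from h import *
s=load('side');t=load('top')
print(tri(t,(441.1,182.6),s,(432,350.9))[0],tri(t,(446,240.3),s,(340.1,378.2))[0])
a=s['pixels']
c=cv2.resize(a[325:400,310:470],(800,375),interpolation=cv2.INTER_CUBIC)
cv2.imwrite('pics/c31.png',cv2.cvtColor(c,cv2.COLOR_RGB2BGR))
c=cv2.resize(t['pixels'][165:260,410:480],None,fx=6,fy=6,interpolation=cv2.INTER_CUBIC)
cv2.imwrite('pics/c32.png',cv2.cvtColor(c,cv2.COLOR_RGB2BGR))
```

```text
[ 0.60321958 -0.33423814  0.03078877] [ 0.43527598 -0.33770291  0.03227765]
```

View pics/c31.png

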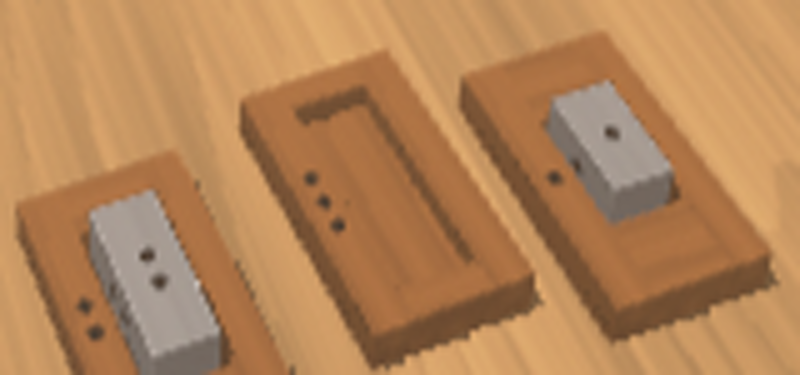

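View pics/c32.png

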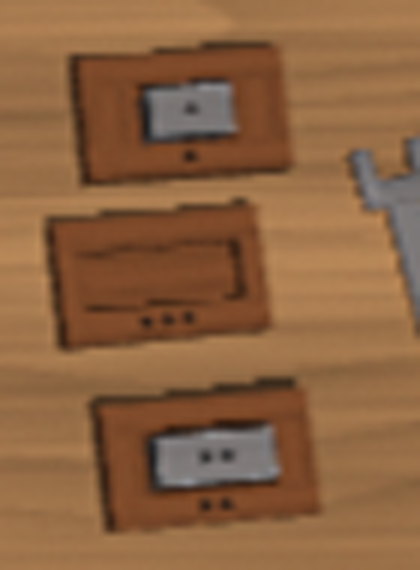

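Run:
```python
from h import *
print(manip.sense()['force'],manip.sense()['t'],manip.sign_off())
```

```text
the job is handed in; nothing more can be done
[-0.52482505 -0.99245743  0.56844863] 52.25 None
```

I put all five broken fork ends I could see through the scrap box's flap. I also laid the two steel bars that were out, medium and short, in their own pockets, and handed in at t = 52 s. The long bar was not on the board.

**Final check images:**
- **Flap and forks:** the flap was shut after each drop, and no broken fork is left in view. I could not see inside the box, so I am judging that from each fork being gone after its release.
- **Sound forks:** both read within about 1 mm of their first positions.
- **Bars:** each lies in its pocket, about 1–2 mm from centre and within about 1° by the images. Their top faces came out 31 and 32 mm above the board, and 32 mm is fully home.
- **Robot:** it stood clear of everything.

**Disagreements and slips:**
- The reported tool position reads 35.3 mm lower than the real fingertips, so my first grasp closed above the fork. I found the offset by touching the board and corrected for it from then on.
- The side camera reads about 2.5 mm too far in x compared with the top camera. I used the top camera's positions.
- One extra row sent the arm past its target over the box; I corrected it before pressing that fork in, with no contact.
- My automatic bar finder miscounted dots in the last picture, so I read those by eye.
- A small area behind the box was hidden from both cameras, so I could not check it for a sixth fork.

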